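Nest the parts tubs at the end of the hobby session

TASK

Clear the three tapered square parts tubs into one nested stack, built up on the tub that stands on the mouse mat: all right way up and fully home in each other, with the bottom tub left about where it is. One of them has been knocked over: stand it up on the desk and let go of it, so that you can take it afresh by its collar from above to nest it; set the tubs down, do not drop them. The straight-sided square pot and the round pot will not nest with these: leave them, and everything else on the desk, where they are.

Things in the scene. Friction and masses are not known exactly. Their poses are not given: they have to be found in the camera images.
- tub_on_mat: Bottom of the stack, upright on the black mouse mat (3 mm thick). Grey square tapered tub, open top, 80 mm high: base 41 x 41, widening to 58 x 58 at 54 mm up, then a step out to an upright 66 x 66 collar, the top 26 mm; walls 2.5 mm, 45-80 g. A like tub nests till its step rests on this rim, 26 mm higher, any quarter turn, 1.5 mm play. Origin: centre of underside; z base to rim; x, y square to flat sides.
- tub_upright: A tub of the same kind, size and axes as tub_on_mat (80 mm high, collar 66 x 66 mm). Stands upright on the bare desk, in a place it may have swapped with either of the two pots that do not nest. Origin: centre of its underside.
- tub_fallen: A tub of the same kind, size and axes as tub_on_mat. Starts lying on one flat side on the desk at the robot's right, x axis steeply down, y axis level: it rests on the edge of its base and the lower edge of its collar, so its z axis points 13 degrees above level. Collar middle: 67 mm along z from the origin, 66 mm wide along y. Origin: centre of its underside (20 mm above the desk while it lies).
- pot_straight: A grey square pot that does not nest with the tubs: the same 66 x 66 mm rim and 80 mm height, but straight-sided: 63 x 63 mm all the way down below the collar. Open at the top. Origin: centre of its underside, z up. To be left alone.
- pot_round: A grey round pot that does not nest with the tubs: 72 mm across the rim, 53 mm across the base, 80 mm high, open at the top. Origin: centre of its underside, z up. To be left alone.
- mouse: Black computer mouse, 105 x 58 x 35 mm, long along its x axis; origin: centre of its underside. To be left alone.
- paint_bottle_1: White dropper paint bottle standing upright, 27 mm across, 78 mm high; origin: centre of its underside. To be left alone.
- paint_bottle_2: The second white dropper paint bottle, the same. To be left alone.

How it is judged:
By the outcome, as a careful person would: the job done as asked, in the order asked, and still so for the second after the job is handed in, with the robot touching nothing.
It also fails if it takes over 54 s, if anything falls off the work surface, if the arm or the gripper's body presses on something with over 40 N, if the wrist force passes 120 N, or if a joint passes its speed limit or range.

ROBOT

A 6-joint arm with a two-finger parallel gripper is mounted at the origin on the work surface. World frame = base frame: x ahead of the robot, y to its left, z up, the work surface at z = 0. Lengths are in m, angles in rad, forces in N, time in s.
With the tool pointing down it reaches from about 0.425 to 0.95 m from the base axis. Payload 3.5 kg.
Tool frame: the origin (TCP) lies at the very end of the fingers, on their centre line; the grasp point (between the pads) lies ctrl.grip_point_offset behind it (ctrl.grip_point_offset is the distance from the TCP to the grasp point, in m); z points along the fingers, y is the direction in which the jaws open and shut (so a half turn about z gives the same grasp; the last joint's range is limited). The gripper opens to 85 mm and grips with 20 to 120 N. Pads are 22 mm wide; open, the fingers measure 114 mm over their backs; the gripper's body (76 mm by 85 mm) begins 54 mm behind the grasp point. The pads swing forward as they close: fully open they stand 13 mm farther back than shut.
Start: joints at [1.154, 0.286, 1.577, -0, 1.279, -0.15], TCP at [0.178, 0.651, 0.203] pointing down, gripper open.
Joint ranges: [-2.77, 2.77], [-0.9, 2.22], [0.21, 2.48], [-1.53, 4.67], [0.24, 2.81], [-2.84, 2.84]. Speed limits (rad/s): [2.79, 2.79, 3.14, 3.14, 3.14, 3.14].

INTERFACE

Orientations are given as a unit quaternion [x, y, z, w].
In Python, from plant import telemetry, imaging, ticket, finder, ctrl gives the robot as it stands. The module is installed in compiled form; this text tells all that it offers.
- The arm moves only by the shell command python3 -m crank 'ROWS' [FORCE]. ROWS is JSON, a list of rows, each a list of 7 numbers: the shift along the tool's x, y, z scaled (see below), then the turn, a rotation vector about the tool's x, y, z scaled (see below), then the opening, from 0 (shut) to 1 (fully open). A call has 1 to 12 rows; each row is the pose to reach, as a shift and turn from the pose commanded when the call began, along the tool's axes at that moment; what a row does not reach only later rows make up. The controller multiplies each number of a shift by 0.15 m and each number of a turn by 90 degrees. A row lasts 1/10 s, in which the tool goes at most 50 mm and 8.59 degrees, less where a joint would pass 70% of its speed; a pose out of reach is approached as far as the arm can. A call with a number of a shift or a turn outside -1 to 1 is refused whole. A call with a gripper value outside its range is refused whole. The fingers move at their own pace and stop on an object; FORCE is the grip in N (left out, the last holds). Time passes only in rows, so rows that repeat a pose let the fingers close. It gives the time, the measured TCP pose, the force and the opening at its end, in the units of the state.
- telemetry.get_state(): the state, without advancing time (a new reading comes with each control period).
- imaging.read_camera(name): name is "scene" or "top" or "wrist"; returns a dict with "pixels" (420x560x3 uint8, red, green, blue), "vfov" (degrees; the focal length in pixels is half the picture's height over the tangent of half this angle, whatever the lens; pixels are square), "cx", "cy" (the principal point, pixels), "rvec" (rotation vector, rad) and "tvec" (3), from world to camera coordinates, as OpenCV has them. Camera axes: x right, y down, z forward; pixel columns grow to the right and rows downward; lengths in m; the calibration is good to about 2 mm. A picture is of the moment at which its call begins. There is no depth.
- ticket.sign_off(): hands the job in, once; it reports no verdict.
Trained networks look in a picture, given as the dict that the camera call returned (one of the last four; its "shot" number tells which), for a name from the list of things; names that differ only in an ending like _2 or _b are one class to them, and where a whole thing is asked for, a point or a joint stands for the part that bears it (a point fixed in the world has none). Each returns a list of dicts, best first, with "confidence" (0 to 1); they miss things now and then, are a little off and sometimes report something else, mostly with a low value. They report only what shows in the picture. A call takes as long as a camera call.
- finder.masks_of(label, picture): "pixels" (420x560 bool, what is visible of it) and "extent" ([left, top, right, bottom] in pixels, round what is visible of it).
- finder.pinpoint(label, picture): "location" ([row, column] in pixels: a listed point, or the origin of a listed thing).
The state is a dict: "time": time; "qpos": joint angles; "dq": joint speeds; "joint_efforts": joint torques, N m; "eef_pos": TCP position; "tcp_rot": TCP orientation; "contact_force": force on the tool from outside, world axes, zero at the start; "wrist_torque": the same for the moment, N m; "opening": opening from 0.0 (shut) to 1.0 (fully open).
Only numpy, scipy, OpenCV 4.12 (cv2) and the standard library are available. Lean on these libraries where they do the work, as an engineer would, in place of code of your own. Each camera call takes 0.05 s, during which the arm holds its last target.

## Working session

There is one attempt and no reset: what is moved stays moved. The work goes in short steps, Python scripts to look and compute and a shell command to move; the robot and the scene stay as the last step left them, time stands still between calls to the robot, and variables do not carry over. Pictures are saved under pics/ and viewed, and the job is handed in when it is done.

```bash
mkdir -p pics; cat > h.py <<'E'
import numpy as np, cv2
from scipy.spatial.transform import Rotation as R
from plant import telemetry, imaging, ticket, finder, ctrl
def cam(n):
    p=imaging.read_camera(n); return p
def KM(p):
    h,w=p["pixels"].shape[:2]; f=h/2/np.tan(np.radians(p["vfov"])/2)
    return np.array([[f,0,p["cx"]],[0,f,p["cy"]],[0,0,1]]),R.from_rotvec(np.ravel(p["rvec"])).as_matrix(),np.ravel(p["tvec"])
def proj(p,X):
    K,Rm,t=KM(p); c=(np.atleast_2d(X)@Rm.T+t)@K.T; return c[:,:2]/c[:,2:]
def ray(p,u,v,z):
    K,Rm,t=KM(p); d=Rm.T@np.linalg.solve(K,[u,v,1]); o=-Rm.T@t
    return o+d*(z-o[2])/d[2]
def save(p,n,s=1): 
    im=p["pixels"][:,:,::-1]
    cv2.imwrite("pics/"+n,cv2.resize(im,None,fx=s,fy=s))
def st():
    s=telemetry.get_state(); return s
E
python3 - <<'E'
from h import *
print(ctrl.grip_point_offset, [a for a in dir(ctrl) if a[0]!='_'])
s=st(); print(s)
for n in ("scene","top","wrist"):
    p=cam(n); save(p,n+"0.png",1.4)
    print(n,p["vfov"],p["cx"],p["cy"],p["rvec"],p["tvec"],[k for k in p])
    for l in ["tub_on_mat","pot_straight","pot_round","mouse","paint_bottle_1","tub_fallen"]:
        if n=="wrist":continue
        m=finder.pinpoint(l,p)
        print(l,[(np.round(x["location"]).tolist(),round(x["confidence"],2),np.round(ray(p,x["location"][1],x["location"][0],0),3).tolist()) for x in m][:5])
E
```

```text
0.0187 ['Unreachable', 'grip_point_offset']
{'time': 0.0, 'qpos': array([ 1.15400801e+00,  2.87180167e-01,  1.57816970e+00,  1.39365638e-05,
        1.27859092e+00, -1.49986448e-01]), 'dq': array([-3.93337754e-04,  8.46417366e-05,  2.28913524e-04, -1.38414063e-03,
       -1.03400079e-03, -6.79876741e-04]), 'joint_efforts': array([-8.25303905e-04, -4.05984771e+01, -2.92621207e+01, -2.16018643e-04,
        5.91934018e-03, -1.39248954e-05]), 'eef_pos': array([0.17762799, 0.65046654, 0.20184154]), 'tcp_rot': array([ 1.33007527e-01,  9.91114332e-01, -1.12537242e-03, -3.34684677e-04]), 'contact_force': array([-0.84873635,  0.59158201, -0.28631328]), 'wrist_torque': array([0.02732922, 0.00609711, 0.02357534]), 'opening': 1.0003436729797073}
scene 49.116178495194475 279.653881674503 203.83277232052993 [ 0.74321991  2.49436869 -1.21651682] [ 0.49413284 -0.14944618  1.34244221] ['pixels', 'vfov', 'cx', 'cy', 'rvec', 'tvec', 'shot']
tub_on_mat [([209.0, 294.0], 0.91, [0.534, -0.028, 0.0])]
pot_straight [([310.0, 366.0], 0.81, [0.596, 0.303, 0.0])]
pot_round [([245.0, 254.0], 0.83, [0.683, 0.03,
[... 291 characters left out ...]
204 -2.18816024  0.105681  ] [-0.02644856  0.57298084  0.98877714] ['pixels', 'vfov', 'cx', 'cy', 'rvec', 'tvec', 'shot']
tub_on_mat [([221.0, 271.0], 0.7, [0.539, -0.019, 0.0])]
pot_straight [([199.0, 150.0], 0.9, [0.603, 0.314, 0.0])]
pot_round [([168.0, 252.0], 0.94, [0.684, 0.031, 0.0])]
mouse [([149.0, 336.0], 0.89, [0.734, -0.203, 0.0]), ([164.0, 202.0], 0.24, [0.7, 0.172, 0.0])]
paint_bottle_1 [([149.0, 174.0], 0.66, [0.742, 0.247, 0.0]), ([166.0, 199.0], 0.53, [0.695, 0.178, 0.0])]
tub_fallen []
wrist 58.61409421971411 283.2711039346962 212.44763213030214 [-2.30620837 -1.76004434 -0.25373391] [-0.67458626 -0.03762585  0.38081251] ['pixels', 'vfov', 'cx', 'cy', 'rvec', 'tvec', 'shot']
```

View pics/scene0.png

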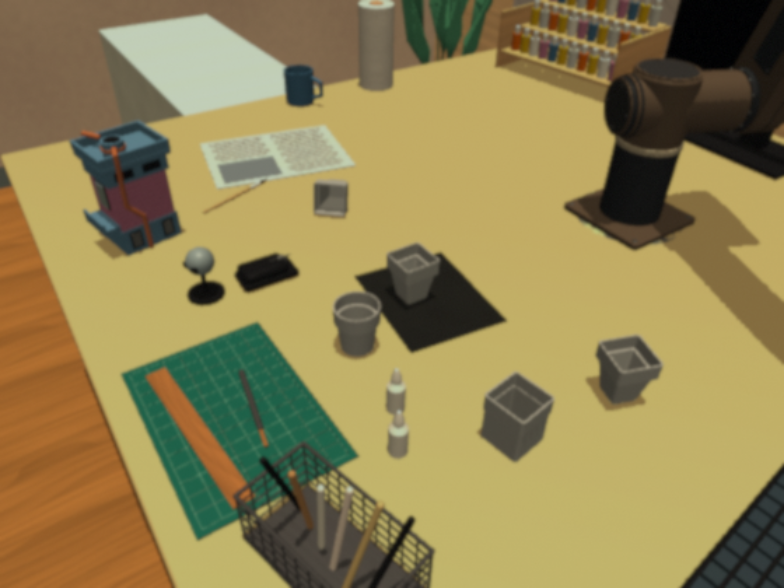

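View pics/top0.png

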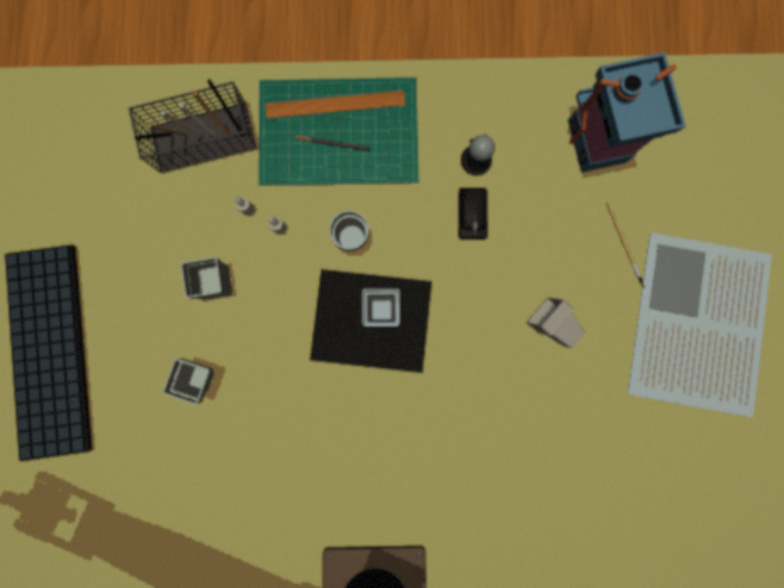

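View pics/wrist0.png

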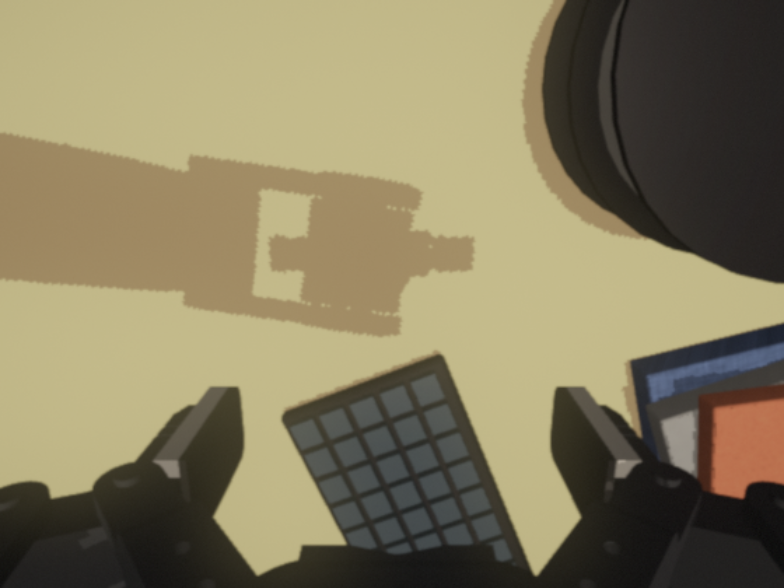

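The pictures show: the mat tub at about (272,220) top px (pictures divided by 1.4), the straight pot at (148,199), the tapered upright tub at (136,272), the round pot at (250,165), and the fallen tub at (398,230) with its collar towards the upper left. Next I fit the tub model to the masks in both cameras.

```bash
cat >> h.py <<'E'
from scipy.optimize import minimize
def sq(a,z): a/=2; return [[-a,-a,z],[a,-a,z],[a,a,z],[-a,a,z]]
PARTS=[np.array(sq(.041,0)+sq(.058,.054)),np.array(sq(.066,.054)+sq(.066,.080))]
def Rup(a): return R.from_euler('z',a).as_matrix()
def Rfall(a):
    t=np.radians(13); z=np.array([np.cos(t)*np.cos(a),np.cos(t)*np.sin(a),np.sin(t)])
    y=np.cross(z,[0,0,-1.]); y/=np.linalg.norm(y); x=np.cross(y,z)
    if x[2]>0: y=-y; x=-x
    return np.stack([x,y,z],1)
def sil(p,Rm,t,S=4):
    im=np.zeros((420*S,560*S),np.uint8)
    for P in PARTS:
        q=proj(p,P@Rm.T+t); h=cv2.convexHull(((q+.5)*S).astype(np.float32))
        cv2.fillConvexPoly(im,np.round(h).astype(np.int32),1)
    return cv2.resize(im.astype(np.float32),(560,420),interpolation=cv2.INTER_AREA)
def fit(obs,x0,Rf,z):
    def c(v):
        e=0
        for p,m in obs:
            s=sil(p,Rf(v[2]),np.array([v[0],v[1],z])); e+=np.abs(s-m).sum()/m.sum()
        return e
    best=None
    for da in x0[2]:
        r=minimize(c,[x0[0],x0[1],da],method='Nelder-Mead',options=dict(initial_simplex=[[x0[0],x0[1],da],[x0[0]+.01,x0[1],da],[x0[0],x0[1]+.01,da],[x0[0],x0[1],da+.25]],xatol=1e-4,fatol=1e-4,maxiter=150))
        if best is None or r.fun<best.fun: best=r
    return best
E
python3 - <<'E'
from h import *
ps=cam("scene"); pt=cam("top")
M={}
for n,p in (("s",ps),("t",pt)):
    for l in ["tub_on_mat"]+(["pot_straight"]):
        for x in finder.masks_of(l,p):
            print(n,l,round(x["confidence"],2),np.round(x["extent"]),x["pixels"].sum())
            M.setdefault((n,l),[]).append(x)
def pick(n,p,X):
    q=proj(p,X)[0]; 
    b=[x for k,v in M.items() if k[0]==n for x in v if abs((x["extent"][0]+x["extent"][2])/2-q[0])<18 and abs((x["extent"][1]+x["extent"][3])/2-q[1])<18]
    b=sorted(b,key=lambda x:-x["confidence"])
    return b[0]["pixels"].astype(np.float32) if b else None
U0=ray(pt,190/1.4,380/1.4,.06);F0=ray(pt,558/1.4,322/1.4,.03);B0=ray(pt,381/1.4,308/1.4,.08)
for nm,X0,Rf,z,angs in (("mat",B0,Rup,.003,[0,.4,.8]),("up",U0,Rup,0,[-.4,0,.4,.8]),("fall",F0,Rfall,.02,[.3,.8,1.3,2.])):
    obs=[]
    for n,p in (("s",ps),("t",pt)):
        m=pick(n,p,[*X0[:2],.03])
        print(nm,n,m is not None)
        if m is not None: obs.append((p,m))
    if obs:
        for o in [obs]+[[o] for o in obs]:
            b=fit(o,(X0[0],X0[1],angs),Rf,z); print(nm,X0.round(3),b.x.round(4),round(b.fun/len(o),3))
E
```

```text
s tub_on_mat 0.56 [273. 170. 312. 218.] 1104
s pot_straight 0.59 [342. 265. 398. 333.] 2293
t tub_on_mat 0.87 [258. 204. 286. 234.] 694
t pot_straight 0.63 [127. 184. 163. 214.] 928
mat s True
mat t True
mat [ 0.535 -0.023  0.08 ] [ 0.5378 -0.0222 -0.0124] 0.084
mat [ 0.535 -0.023  0.08 ] [ 0.5388 -0.0246 -0.1712] 0.076
mat [ 0.535 -0.023  0.08 ] [ 0.5369 -0.0213  1.582 ] 0.06
up s False
up t False
fall s False
fall t False
```

```bash
cat > m.py <<'E'
from h import *
ps=cam("scene"); pt=cam("top")
U0=ray(pt,190/1.4,380/1.4,.06);F0=ray(pt,558/1.4,322/1.4,.03)
for nm,X0,Rf,z,angs in (("tub_upright",U0,Rup,0,[-.4,0,.4,.8]),("tub_fallen",F0,Rfall,.02,[.3,.8,1.3,2.])):
    obs=[]
    for n,p in (("s",ps),("t",pt)):
        for x in finder.masks_of(nm,p):
            print(n,nm,round(x["confidence"],2),np.round(x["extent"]),x["pixels"].sum())
            q=proj(p,[*X0[:2],.03])[0]
            e=x["extent"]
            if abs((e[0]+e[2])/2-q[0])<18 and abs((e[1]+e[3])/2-q[1])<18: obs.append((p,x["pixels"].astype(np.float32))); break
    if obs:
        for o in [obs]+[[o] for o in obs]:
            b=fit(o,(X0[0],X0[1],angs),Rf,z); print(nm,X0.round(3),b.x.round(4),round(b.fun/len(o),3))
for n,p,c in (("a",ps,(330,200)),("b",pt,(398,230)),("c",ps,(628,370)),("d",pt,(190,380))):pass
def crop(p,u,v,r=30): return cv2.resize(p["pixels"][v-r:v+r,u-r:u+r,::-1],(380,380),interpolation=cv2.INTER_CUBIC)
cv2.imwrite("pics/crops.png",np.vstack([np.hstack([crop(ps,236,141),crop(pt,398,230)]),np.hstack([crop(ps,448,264),crop(pt,136,271)])])[:, :][::1][:600*2])
im=cv2.imread("pics/crops.png"); cv2.imwrite("pics/crops.png",cv2.resize(im,(590,590)))
E
python3 m.py
```

```text
s tub_upright 0.78 [425. 236. 473. 285.] 1655
t tub_upright 0.66 [117. 255. 156. 284.] 833
tub_upright [0.411 0.326 0.06 ] [0.4113 0.327  1.2374] 0.076
tub_upright [0.411 0.326 0.06 ] [ 0.4135  0.3262 -0.3871] 0.086
tub_upright [0.411 0.326 0.06 ] [0.4114 0.3277 1.2394] 0.055
t tub_fallen 0.78 [377. 214. 417. 252.] 885
tub_fallen [ 0.506 -0.355  0.03 ] [ 0.4744 -0.3851  0.8304] 0.055
tub_fallen [ 0.506 -0.355  0.03 ] [ 0.4744 -0.3851  0.8304] 0.055
```

View pics/crops.png

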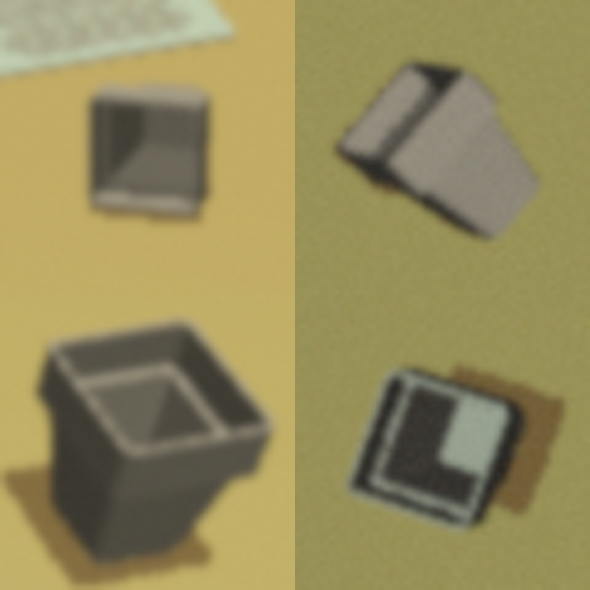

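```bash
cat >> h.py <<'E'
def Rtool(ydeg,tilt=0):
    # tool y level along azimuth ydeg, z down; tilt (deg) rotates about tool y
    a=np.radians(ydeg); y=np.array([np.cos(a),np.sin(a),0]); z=np.array([0,0,-1.]); x=np.cross(y,z)
    return np.stack([x,y,z],1)@R.from_euler('y',tilt,degrees=True).as_matrix()
def plan(*wps):
    s=st(); R0=R.from_quat(s["tcp_rot"]).as_matrix(); p0=s["eef_pos"]
    print("t",round(s["time"],2),"tcp",p0.round(4),"y az",round(np.degrees(np.arctan2(R0[1,1],R0[0,1])),2),"z",R0[:,2].round(3),"q",s["qpos"].round(2),"F",s["contact_force"].round(1),"open",round(s["opening"],3))
    for pos,Rt in wps:
        d=R0.T@(np.array(pos)-p0)/.15; w=R.from_matrix(R0.T@Rt).as_rotvec()/(np.pi/2)
        print("  ",np.round(np.r_[d,w],3).tolist())
E
python3 - <<'E'
from h import *
a=70.8
plan(((.411,.327,.2),Rtool(a)),((.41,.44,.2),Rtool(a)))
plan(((.28,.53,.2),Rtool(a)))
E
```

```text
t 1.35 tcp [0.1779 0.6511 0.2032] y az 74.71 z [-0. -0. -1.] q [ 1.15  0.29  1.58 -0.    1.28 -0.15] F [-1.2 -0.4 -0.7] open 1.002
   [-2.069, -1.675, 0.021, -0.0, 0.0, 0.043]
   [-1.864, -0.95, 0.021, -0.0, 0.0, 0.043]
t 1.35 tcp [0.1779 0.6511 0.2032] y az 74.71 z [-0. -0. -1.] q [ 1.15  0.29  1.58 -0.    1.28 -0.15] F [-1.2 -0.4 -0.7] open 1.002
   [-0.869, -0.599, 0.021, -0.0, 0.0, 0.043]
```

```bash
python3 -m crank '[[-0.95,-0.75,0,0,0,0.04,1],[-0.95,-0.75,0,0,0,0.04,1],[-0.95,-0.75,0,0,0,0.04,1],[-0.95,-0.75,0,0,0,0.04,1]]'; python3 -m crank '[[-0.9,-0.75,0,0,0,0,1],[-0.9,-0.75,0,0,0,0,1],[-0.9,-0.75,0,0,0,0,1],[-0.9,-0.75,0,0,0,0,1],[-0.9,-0.75,0,0,0,0,1]]'
python3 - <<'E'
from h import *
plan(((.411,.327,.2),Rtool(70.8)))
p=cam("wrist"); save(p,"w1.png",1.4)
print(proj(p,[[.411,.327,.08]]))
E
```

```text
time: 1.75
eef_pos: [0.2871, 0.5027, 0.2033]
tcp_rot: [0.165, 0.986, -0.0, 0.0]
contact_force: [-0.4, 0.4, -0.1]
opening: 1.001
time: 2.25
eef_pos: [0.3787, 0.3526, 0.2036]
tcp_rot: [0.166, 0.986, -0.0, 0.0]
contact_force: [-0.2, 1.2, 0.6]
opening: 0.998
t 2.25 tcp [0.3787 0.3526 0.2036] y az 70.84 z [ 0.001 -0.    -1.   ] q [ 0.55 -0.07  1.96 -0.    1.25 -0.68] F [-0.2  1.2  0.6] open 0.998
   [-0.259, -0.09, 0.024, 0.0, 0.001, 0.0]
[[267.53726465 238.79036476]]
```

View pics/w1.png

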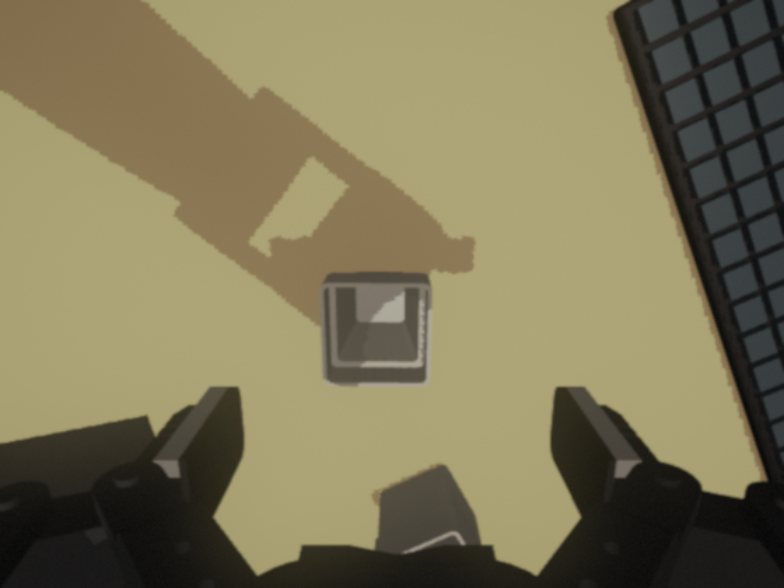

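The wrist picture shows the tub squared up with the jaws, rim centre about (268.6, 238.6) px against a predicted (267.5, 238.8), so the fit agrees to 1 mm. Next I refine it with the mask and then descend.

```bash
python3 - <<'E'
from h import *
p=cam("wrist")
for x in finder.masks_of("tub_upright",p)[:1]:
    print(x["confidence"],x["extent"]); m=x["pixels"].astype(np.float32)
    b=fit([(p,m)],(.411,.327,[-.33,-.2]),Rup,0); print(b.x.round(4),b.fun)
c=[ray(p,u/1.4,v/1.4,.08) for u,v in((322,283),(430,283),(430,383),(325,385))]
print(np.mean(c,0).round(4),[np.linalg.norm(c[i]-c[i-1]).round(4) for i in range(4)])
plan(((.411,.327,.15),Rtool(70.8)),((.411,.327,.053),Rtool(70.8)))
E
```

```text
0.82 [227.7, 192.2, 309.2, 276.9]
[ 0.4124  0.3274 -0.3412] 0.038000643253326416
[0.4109 0.3297 0.08  ] [np.float64(0.0653), np.float64(0.063), np.float64(0.0639), np.float64(0.0649)]
t 2.4 tcp [0.3768 0.3554 0.2034] y az 71.12 z [ 0.     0.001 -1.   ] q [ 0.56 -0.06  1.96  0.    1.25 -0.68] F [-0.6  1.  -0.7] open 0.999
   [-0.277, -0.106, 0.356, 0.0, -0.0, 0.004]
   [-0.277, -0.106, 1.003, 0.0, -0.0, 0.004]
```

```bash
python3 -m crank '[[-0.278,-0.1,0.3,0,0,0.006,1],[-0.278,-0.1,0.5,0,0,0.006,1],[-0.278,-0.1,0.7,0,0,0.006,1],[-0.278,-0.1,0.9,0,0,0.006,1],[-0.278,-0.1,1,0,0,0.006,1],[-0.278,-0.1,1,0,0,0.006,1],[-0.278,-0.1,1,0,0,0.006,0.5],[-0.278,-0.1,1,0,0,0.006,0.5],[-0.278,-0.1,1,0,0,0.006,0.5],[-0.278,-0.1,1,0,0,0.006,0.5],[-0.278,-0.1,1,0,0,0.006,0.5],[-0.278,-0.1,1,0,0,0.006,0.5]]' 25
python3 - <<'E'
from h import *
plan(((.4115,.3278,.053),Rtool(70.5)))
p=cam("wrist"); save(p,"w2.png",1.4)
p=cam("scene"); save(p,"s2.png",1.4)
E
```

```text
time: 3.6
eef_pos: [0.4118, 0.3272, 0.0535]
tcp_rot: [0.169, 0.986, 0.0, 0.0]
contact_force: [0.4, -0.2, 0.7]
opening: 0.499
t 3.6 tcp [0.4118 0.3272 0.0535] y az 70.57 z [ 0.  0. -1.] q [ 0.48  0.14  2.05  0.    0.95 -0.75] F [ 0.4 -0.2  0.7] open 0.499
   [0.003, 0.003, 0.004, 0.0, 0.0, 0.001]
```

View pics/w2.png

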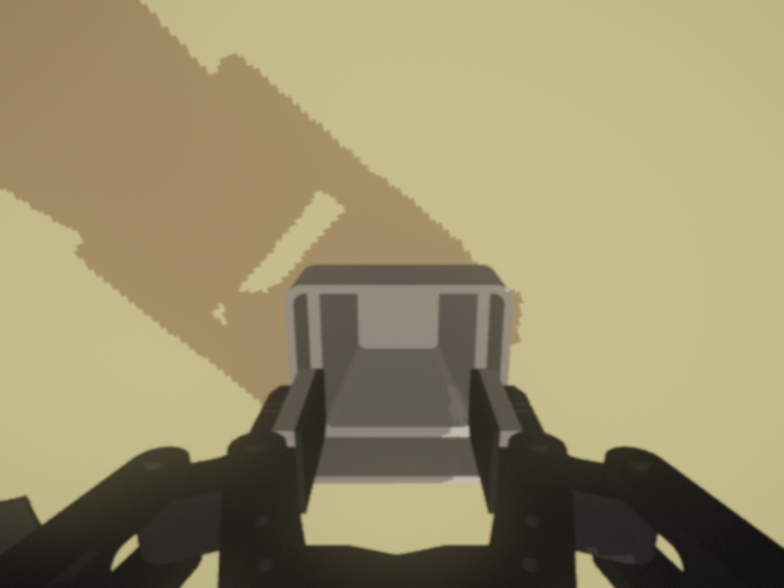

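```bash
python3 - <<'E'
from h import *
p=cam("wrist"); s=st()
c=np.array([.4115,.3278,0]);P=np.array(sq(.066,.08))@Rup(-.341).T+c
print("rim",(proj(p,P)*1.4).round(), "tcp",proj(p,s["eef_pos"])*1.4)
R0=R.from_quat(s["tcp_rot"]).as_matrix()
for w in (-.0215,.0215):
  for b in (0,.0187,.0374): print(w,b,(proj(p,s["eef_pos"]+R0@[0,w,-b])*1.4).round())
E
```

```text
rim [[284. 282.]
 [296. 480.]
 [501. 480.]
 [514. 282.]] tcp [[396.87308962 354.0203484 ]]
-0.0215 0 [[336. 354.]]
-0.0215 0.0187 [[329. 377.]]
-0.0215 0.0374 [[321. 405.]]
0.0215 0 [[458. 354.]]
0.0215 0.0187 [[464. 377.]]
0.0215 0.0374 [[472. 405.]]
```

View pics/s2.png

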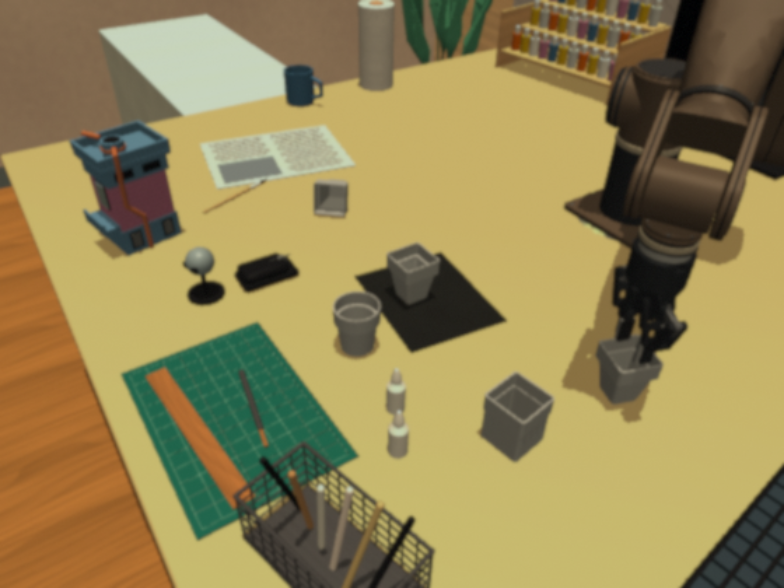

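```bash
python3 - <<'E'
import cv2
im=cv2.imread("pics/s2.png"); cv2.imwrite("pics/s2c.png",cv2.resize(im[250:430,550:730],(720,590)[:2] and (590,590),interpolation=cv2.INTER_CUBIC))
E
```

```text
(no output)
```

View pics/s2c.png

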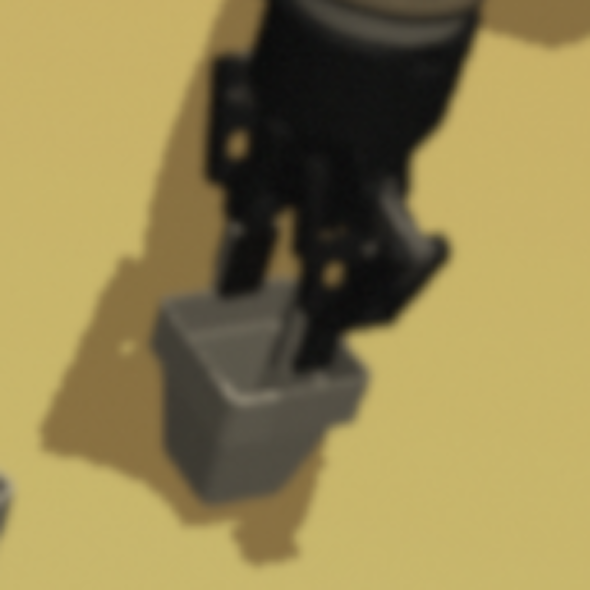

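```bash
python3 - <<'E'
import cv2, numpy as np
a=cv2.imread("pics/w2.png")[340:588,180:420]; b=cv2.imread("pics/w1.png")[340:588,80:320]
cv2.imwrite("pics/wc.png",cv2.resize(np.hstack([a,b]),(798,412),interpolation=cv2.INTER_CUBIC))
E
```

```text
(no output)
```

View pics/wc.png

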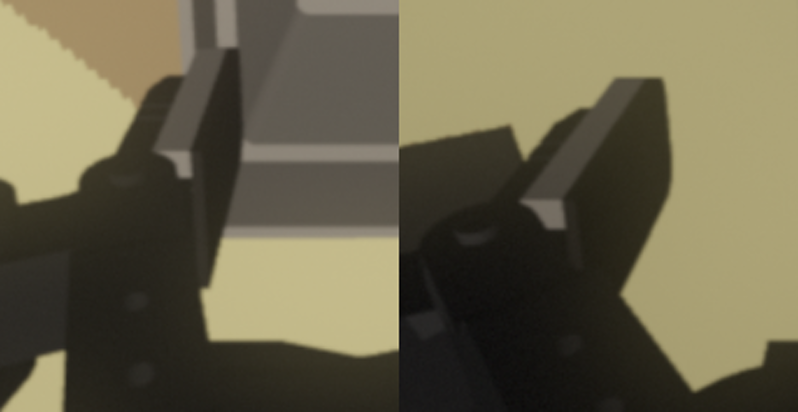

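```bash
python3 - <<'E'
from h import *
p=cam("wrist"); s=st(); K,Rm,t=KM(p)
R0=R.from_quat(s["tcp_rot"]).as_matrix()
print("cam pos in tool",R0.T@(-Rm.T@t-s["eef_pos"]),"axes (cols: tool axes in cam)\n",(Rm@R0).round(3),K[0,0])
# candidate box edges of pad: tip at back offset b, half gap g, x=+-.011
for b in (0,.007,.02,.03,.04):
  print(b,[(proj(p,s["eef_pos"]+R0@[x,-.02125,-b])*1.4).round().ravel().tolist() for x in(-.011,.011)])
E
```

```text
cam pos in tool [ 7.17626556e-02  1.63012860e-04 -1.71761420e-01] axes (cols: tool axes in cam)
 [[-0.     1.     0.001]
 [-0.959 -0.    -0.284]
 [-0.284 -0.001  0.959]] 374.1077746980566
0 [[338.0, 382.0], [336.0, 325.0]]
0.007 [[336.0, 391.0], [333.0, 332.0]]
0.02 [[331.0, 410.0], [328.0, 346.0]]
0.03 [[327.0, 426.0], [324.0, 359.0]]
0.04 [[322.0, 444.0], [319.0, 373.0]]
```

```bash
python3 - <<'E'
from h import *
p=cam("scene"); s=st()
R0=R.from_quat(s["tcp_rot"]).as_matrix()
for b in (0,.01,.02,.03,.04):
  print(b,[(((proj(p,s["eef_pos"]+R0@[0,g,-b])*1.4).ravel()-[550,250])*590/180).round().tolist() for g in(-.021,.021)])
c=np.array([.4115,.3278,0]);P=np.array(sq(.066,.08))@Rup(-.341).T+c
print(((proj(p,P)*1.4-[550,250])*590/180).round())
E
```

```text
0 [[226.0, 344.0], [276.0, 411.0]]
0.01 [[231.0, 327.0], [282.0, 394.0]]
0.02 [[236.0, 310.0], [288.0, 377.0]]
0.03 [[242.0, 293.0], [294.0, 360.0]]
0.04 [[247.0, 276.0], [300.0, 342.0]]
[[294. 270.]
 [159. 293.]
 [238. 399.]
 [380. 373.]]
```

```bash
python3 -m crank '[[0,0,0,0,0,0,1],[0,0,0,0,0,0,1],[0,0,0,0,0,0,1],[0,0,0,0,0,0,1],[0,0,0.1,0,0,0,1],[0,0,0.17,0,0,0,1],[0,0,0.17,0,0,0,1]]' 25
python3 - <<'E'
from h import *
plan()
p=cam("wrist"); save(p,"w3.png",1.4)
E
```

```text
time: 4.55
eef_pos: [0.4095, 0.3261, 0.0248]
tcp_rot: [0.169, 0.986, -0.002, -0.002]
contact_force: [-0.2, 0.2, 0.7]
opening: 1.0
t 4.55 tcp [0.4095 0.3261 0.0248] y az 70.57 z [-0.005 -0.003 -1.   ] q [ 0.48  0.18  2.06 -0.    0.9  -0.75] F [-0.2  0.2  0.7] open 1.0
```

View pics/w3.png

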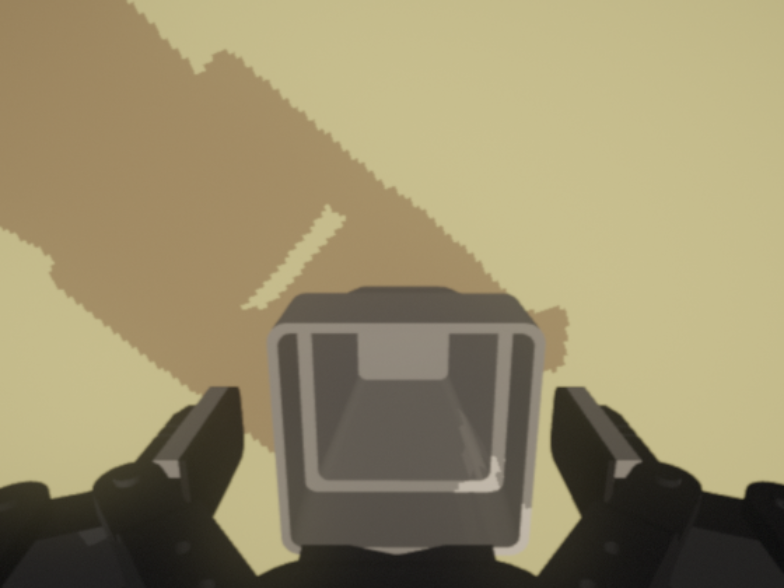

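```bash
python3 -m crank '[[0,0,0,0,0,0,0.5],[0,0,0,0,0,0,0.5],[0,0,0,0,0,0,0.5],[0,0,0,0,0,0,0.5],[0,0,0,0,0,0,0.5],[0,0,0,0,0,0,0.5]]' 25
python3 - <<'E'
from h import *
plan()
p=cam("wrist"); save(p,"w4.png",1.4)
E
```

```text
time: 5.2
eef_pos: [0.4118, 0.3273, 0.028]
tcp_rot: [0.169, 0.986, 0.0, 0.0]
contact_force: [-0.4, -0.6, 1.0]
opening: 0.765
t 5.2 tcp [0.4118 0.3273 0.028 ] y az 70.57 z [ 0.  0. -1.] q [ 0.48  0.18  2.06 -0.    0.9  -0.75] F [-0.4 -0.6  1. ] open 0.765
```

View pics/w4.png

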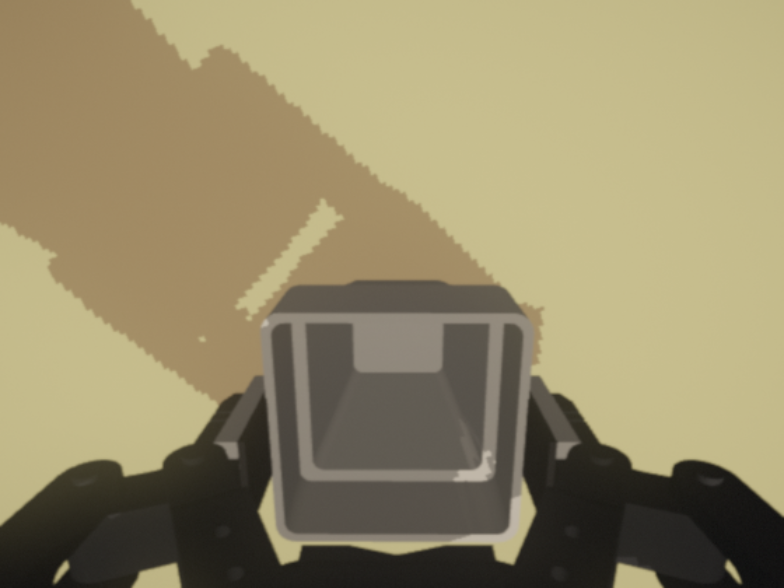

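```bash
python3 - <<'E'
from h import *
p=cam("wrist"); s=st()
R0=R.from_quat(s["tcp_rot"]).as_matrix()
for b in (0,.01,.02,.025,.03,.035,.04):
  print(b,[(proj(p,s["eef_pos"]+R0@[x,-.033,-b])*1.4).round().ravel().tolist() for x in(-.011,.011)])
# rim corners measured (outer) -> centre in world, at z=.08
c=[ray(p,u/1.4,v/1.4,.08) for u,v in((263,318),(532,318),(518,542),(279,542))]
print(np.round(c,4)[:,:2],np.mean(c,0).round(4),[np.linalg.norm(c[i]-c[i-1]).round(4) for i in range(4)])
plan(((.4115,.3278,.14),Rtool(70.5)),((.5375,-.022,.15),Rtool(90)),((.5375,-.022,.15),Rtool(0)))
E
```

```text
0 [[305.0, 383.0], [302.0, 325.0]]
0.01 [[300.0, 395.0], [297.0, 335.0]]
0.02 [[295.0, 410.0], [291.0, 346.0]]
0.025 [[292.0, 418.0], [287.0, 352.0]]
0.03 [[288.0, 426.0], [284.0, 359.0]]
0.035 [[285.0, 435.0], [280.0, 366.0]]
0.04 [[281.0, 444.0], [276.0, 373.0]]
[[0.3717 0.3072]
 [0.3932 0.3684]
 [0.4552 0.3475]
 [0.4332 0.2851]] [0.4133 0.3271 0.08  ] [np.float64(0.0654), np.float64(0.0649), np.float64(0.0654), np.float64(0.0661)]
t 5.3 tcp [0.4118 0.3273 0.028 ] y az 70.58 z [ 0.  0. -1.] q [ 0.48  0.18  2.06 -0.    0.9  -0.75] F [ 0.4 -0.5  0.8] open 0.767
   [0.003, 0.003, -0.747, 0.0, 0.0, 0.001]
   [-1.565, -1.917, -0.814, 0.0, 0.0, -0.216]
   [-1.565, -1.917, -0.814, 0.0, 0.0, 0.784]
```

```bash
python3 -m crank '[[0,0,-0.2,0,0,0,0.5],[0,0,-0.45,0,0,0,0.5],[0,0,-0.7,0,0,0,0.5],[-0.15,-0.2,-0.8,0,0,-0.05,0.5],[-0.35,-0.45,-0.8,0,0,-0.1,0.5],[-0.55,-0.7,-0.8,0,0,-0.15,0.5],[-0.75,-0.95,-0.8,0,0,-0.21,0.5],[-0.75,-0.95,-0.8,0,0,-0.21,0.5]]' 30
python3 - <<'E'
from h import *
plan(((.5375,-.022,.15),Rtool(90)))
E
```

```text
time: 6.1
eef_pos: [0.4719, 0.1509, 0.1479]
tcp_rot: [0.007, 1.0, -0.001, 0.001]
contact_force: [-0.1, -0.1, -0.6]
opening: 0.764
t 6.1 tcp [0.4719 0.1509 0.1479] y az 89.18 z [ 0.001 -0.002 -1.   ] q [ 0.11 -0.06  2.06 -0.    1.14 -1.45] F [-0.1 -0.1 -0.6] open 0.764
   [-0.454, -1.146, -0.012, -0.001, 0.001, -0.009]
```

```bash
python3 -m crank '[[-0.1,-0.25,0,0,0,-0.005,0.5],[-0.25,-0.5,0,0,0,-0.005,0.5],[-0.4,-0.8,0,0,0,-0.005,0.5],[-0.45,-1,0,0,0,-0.005,0.5],[-0.45,-1,0,0,0,-0.005,0.5],[-0.45,-1,0,0,0,-0.005,0.5]]' 30
python3 - <<'E'
from h import *
plan(((.5375,-.022,.148),Rtool(90)))
p=cam("wrist"); save(p,"w5.png",1.4)
p=cam("top"); save(p,"t5.png",1.4)
E
```

```text
time: 6.7
eef_pos: [0.5361, 0.0051, 0.1472]
tcp_rot: [0.001, 1.0, 0.0, -0.001]
contact_force: [0.2, 0.4, -0.1]
opening: 0.77
t 6.7 tcp [0.5361 0.0051 0.1472] y az 89.83 z [-0.001  0.001 -1.   ] q [-0.18  0.04  1.97  0.    1.14 -1.75] F [ 0.2  0.4 -0.1] open 0.77
   [-0.01, -0.18, -0.005, 0.001, -0.001, -0.002]
```

View pics/w5.png

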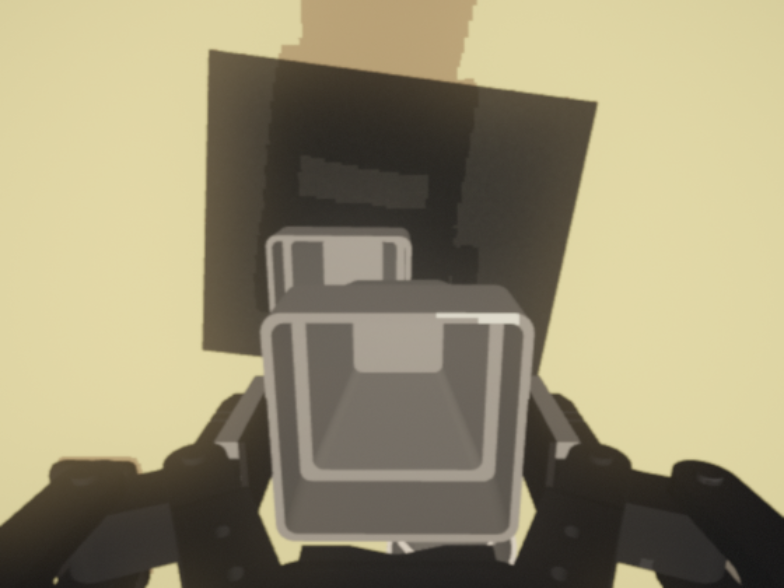

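View pics/t5.png

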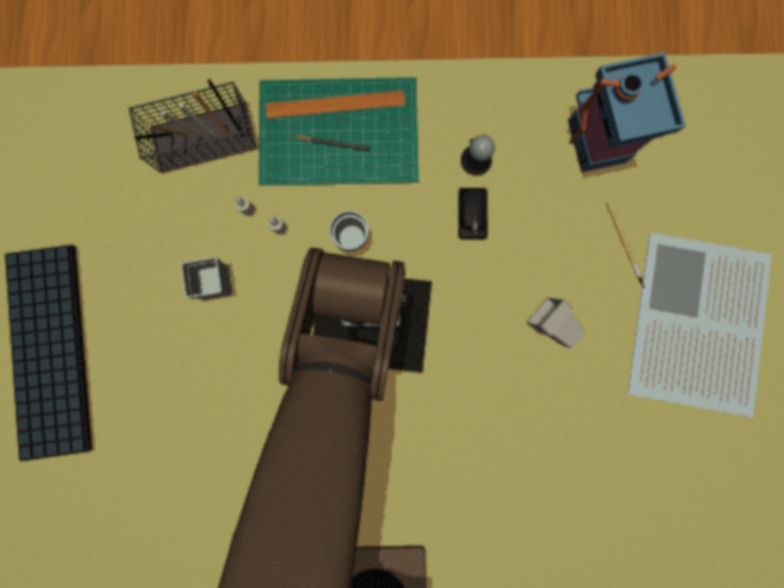

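```bash
python3 - <<'E'
from h import *
p=cam("wrist"); s=st(); save(p,"w5b.png",1.4)
a=np.array([ray(p,u/1.4,v/1.4,.083) for u,v in((266,236),(412,236))])
z=s["eef_pos"][2]+.052
h=np.array([ray(p,u/1.4,v/1.4,z) for u,v in((262,318),(533,318),(518,541),(278,541))])
print(a.round(4),np.linalg.norm(a[1]-a[0]),"mat centre",a.mean(0)+[.033,0,0])
print(h.round(4),h.mean(0),[np.linalg.norm(h[i]-h[i-1]).round(4) for i in range(4)],h[:2].mean(0)+[.033,0,0])
plan()
d=a.mean(0)-h[:2].mean(0); print("shift by far edge",d)
for x in finder.masks_of("tub_on_mat",p): print(x["confidence"],x["extent"])
im=cv2.resize(p["pixels"][150:260,170:400,::-1],None,fx=3.4,fy=3.4,interpolation=cv2.INTER_CUBIC);cv2.imwrite("pics/w5c.png",im)
E
```

```text
[[ 0.5047 -0.0535  0.083 ]
 [ 0.5047  0.0128  0.083 ]] 0.06632164178919431 mat centre [ 0.5377192  -0.02035225  0.083     ]
[[ 0.5047 -0.0266  0.1994]
 [ 0.5047  0.0387  0.1994]
 [ 0.5696  0.0393  0.1994]
 [ 0.5696 -0.027   0.1994]] [0.53714223 0.00611753 0.19941514] [np.float64(0.0649), np.float64(0.0653), np.float64(0.0649), np.float64(0.0663)] [0.53767694 0.00606031 0.19941514]
t 6.85 tcp [0.5359 0.0063 0.1474] y az 90.01 z [-0.001  0.001 -1.   ] q [-0.18  0.03  1.97  0.    1.14 -1.75] F [ 0.2 -1.1 -0.3] open 0.762
shift by far edge [ 4.22630327e-05 -2.64125513e-02 -1.16415140e-01]
0.61 [190.7, 161.6, 289.8, 215.4]
```

View pics/w5c.png

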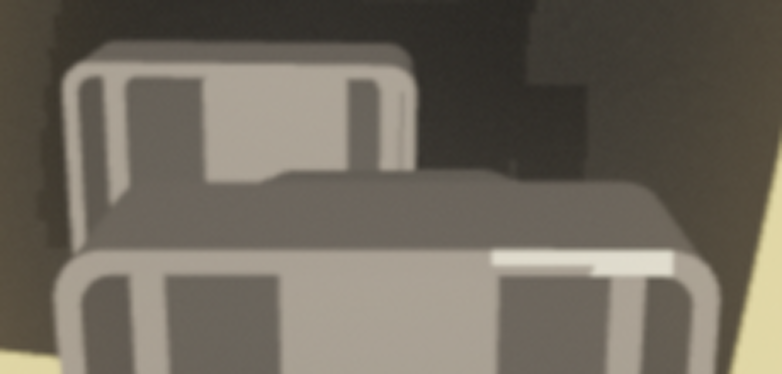

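```bash
python3 - <<'E'
from h import *
p=cam("wrist"); s=st()
z=s["eef_pos"][2]+.052
a=np.array([ray(p,u/1.4,v/1.4,.083) for u,v in((264.4,236.4),(408.9,236.4))])
h=np.array([ray(p,u/1.4,v/1.4,z) for u,v in((260.6,312.5),(534,312.5),(518,541),(278,541))])
print(a,h.round(4), a.mean(0)-h[:2].mean(0), s["eef_pos"])
E
```

```text
[[ 0.50511717 -0.05422736  0.083     ]
 [ 0.50510918  0.01149159  0.083     ]] [[ 0.5034 -0.0267  0.1997]
 [ 0.5034  0.039   0.1997]
 [ 0.5697  0.0395  0.1997]
 [ 0.5697 -0.0268  0.1997]] [ 0.00175046 -0.02749872 -0.11665336] [0.5360436  0.00613595 0.14765336]
```

```bash
python3 -m crank '[[-0.011,-0.185,0,0,0,0,0.5],[-0.011,-0.185,0,0,0,0,0.5],[-0.011,-0.185,0.2,0,0,0,0.5],[-0.011,-0.185,0.4,0,0,0,0.5],[-0.011,-0.185,0.48,0,0,0,0.5],[-0.011,-0.185,0.52,0,0,0,0.5],[-0.011,-0.185,0.54,0,0,0,0.5],[-0.011,-0.185,0.56,0,0,0,0.5],[-0.011,-0.185,0.56,0,0,0,0.5]]' 30
python3 - <<'E'
from h import *
plan()
p=cam("wrist"); save(p,"w6.png",1.4)
E
```

```text
time: 7.85
eef_pos: [0.5387, -0.023, 0.0645]
tcp_rot: [0.001, 1.0, -0.0, 0.001]
contact_force: [-0.6, 0.0, -0.9]
opening: 0.766
t 7.85 tcp [ 0.5387 -0.023   0.0645] y az 89.93 z [ 0.001 -0.    -1.   ] q [-0.23  0.15  2.01  0.    0.98 -1.8 ] F [-0.6  0.  -0.9] open 0.766
```

View pics/w6.png

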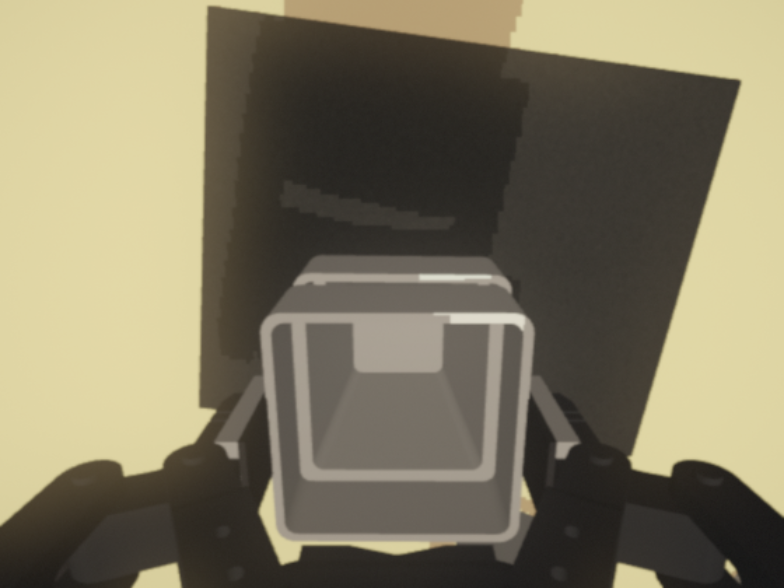

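```bash
python3 - <<'E'
from h import *
p=cam("wrist"); s=st(); plan()
cv2.imwrite("pics/w6c.png",cv2.resize(p["pixels"][175:245,180:390,::-1],None,fx=3.8,fy=3.8,interpolation=cv2.INTER_CUBIC))
# predicted pixel positions of held rim, held collar bottom & mat rim if aligned
for dy in (0,.001,-.001):
 c=np.array([s["eef_pos"][0]+.0005,s["eef_pos"][1]+dy,0])
 print(dy,((proj(p,np.array(sq(.066,0.083))+c)-[180,175])*3.8).round()[[0,3]].tolist(),((proj(p,np.array(sq(.066,s["eef_pos"][2]+.026))+c)-[180,175])*3.8).round()[[0,3]].tolist(),((proj(p,np.array(sq(.066,s["eef_pos"][2]+.052))+c)-[180,175])*3.8).round()[[0,3]].tolist())
E
```

```text
t 7.95 tcp [ 0.5388 -0.0231  0.0647] y az 89.92 z [ 0.002 -0.    -1.   ] q [-0.23  0.15  2.01 -0.    0.98 -1.8 ] F [-0.3  0.5 -0.4] open 0.764
0 [[98.0, 90.0], [691.0, 90.0]] [[83.0, 108.0], [705.0, 108.0]] [[22.0, 185.0], [767.0, 185.0]]
0.001 [[107.0, 90.0], [700.0, 90.0]] [[93.0, 108.0], [715.0, 108.0]] [[33.0, 185.0], [778.0, 185.0]]
-0.001 [[89.0, 90.0], [682.0, 90.0]] [[74.0, 108.0], [696.0, 108.0]] [[10.0, 185.0], [756.0, 185.0]]
```

View pics/w6c.png

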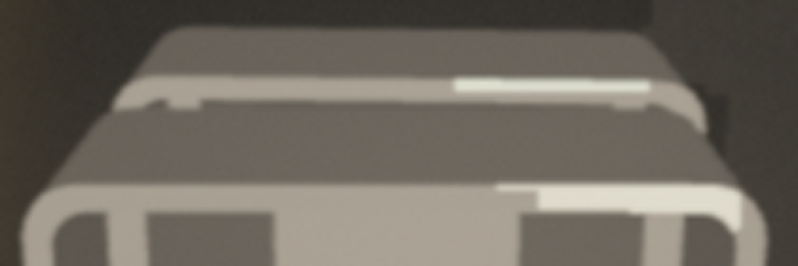

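```bash
python3 -m crank '[[0.01,0.01,0,0,0,0,0.5],[0.01,0.01,0,0,0,0,0.5],[0.01,0.01,0.02,0,0,0,0.5],[0.01,0.01,0.035,0,0,0,0.5],[0.01,0.01,0.048,0,0,0,0.5],[0.01,0.01,0.048,0,0,0,0.5]]' 30
python3 -c "
from h import *
plan()"
```

```text
time: 8.55
eef_pos: [0.537, -0.0218, 0.057]
tcp_rot: [0.001, 1.0, -0.0, 0.0]
contact_force: [-0.3, -0.5, 1.9]
opening: 0.763
t 8.55 tcp [ 0.537  -0.0218  0.057 ] y az 89.93 z [ 0.001 -0.001 -1.   ] q [-0.23  0.16  2.02 -0.    0.96 -1.8 ] F [-0.3 -0.5  1.9] open 0.763
```

Fz has gone up slightly to 1.9 N at the expected height. I press about 1.5 mm more to seat it and check.

```bash
python3 -m crank '[[0,0,0.006,0,0,0,0.5],[0,0,0.012,0,0,0,0.5],[0,0,0.012,0,0,0,0.5]]' 30
python3 - <<'E'
from h import *
plan()
p=cam("wrist"); save(p,"w7.png",1.4)
cv2.imwrite("pics/w7c.png",cv2.resize(p["pixels"][175:245,180:390,::-1],None,fx=3.8,fy=3.8,interpolation=cv2.INTER_CUBIC))
E
```

```text
time: 8.85
eef_pos: [0.5374, -0.0219, 0.057]
tcp_rot: [0.001, 1.0, -0.0, 0.0]
contact_force: [-2.8, 0.3, 10.7]
opening: 0.768
t 8.85 tcp [ 0.5374 -0.0219  0.057 ] y az 89.94 z [ 0.001 -0.001 -1.   ] q [-0.23  0.16  2.02 -0.    0.96 -1.8 ] F [-2.8  0.3 10.7] open 0.768
```

View pics/w7c.png

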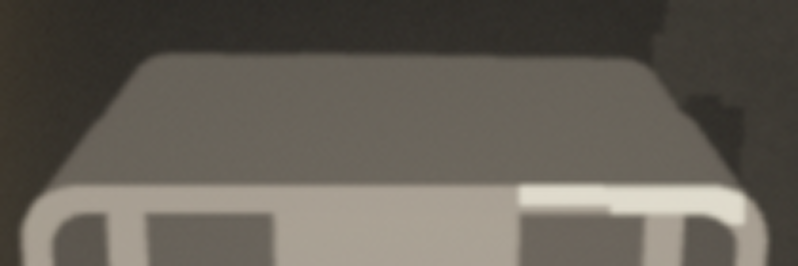

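The collars now run flush into each other and the height is 0.057 as computed, so tub 2 is home. Release and lift.

```bash
python3 -m crank '[[0,0,-0.01,0,0,0,0.5],[0,0,-0.01,0,0,0,1],[0,0,-0.01,0,0,0,1],[0,0,-0.01,0,0,0,1],[0,0,-0.01,0,0,0,1],[0,0,-0.2,0,0,0,1],[0,0,-0.5,0,0,0,1],[0,0,-0.8,0,0,0,1],[0,0,-0.8,0,0,0,1]]' 30
python3 - <<'E'
from h import *
p=cam("wrist"); save(p,"w8.png",1.4)
z=.109
for m in finder.masks_of("tub_upright",p)[:1]+finder.masks_of("tub_on_mat",p)[:1]: print(m["confidence"],m["extent"])
print((proj(p,np.array(sq(.066,z))+[.5372,-.0218,0])*1.4).round())
a=.8304; Rt=Rfall(a); print(Rt.round(3)); o=np.array([.4744,-.3851,.02]); c=o+Rt@[0,0,.067]; print(c)
ya=np.degrees(a)-90
for tilt in(0,40,-40): print(tilt,Rtool(ya,tilt)[:,2].round(2))
plan((c+[0,0,.2],Rtool(ya)),(c+[0,0,.2],Rtool(ya+180)))
E
```

```text
time: 9.8
eef_pos: [0.5412, -0.0224, 0.1828]
tcp_rot: [0.001, 1.0, -0.002, 0.007]
contact_force: [-0.2, 0.2, 2.1]
opening: 0.996
0.63 [236.8, 149.8, 335.1, 251.0]
0.79 [246.4, 144.1, 323.2, 147.6]
[[328. 218.]
 [334. 349.]
 [465. 349.]
 [470. 218.]]
[[ 0.152 -0.738  0.657]
 [ 0.166  0.675  0.719]
 [-0.974  0.     0.225]]
[ 0.5184385  -0.33690816  0.03507172]
0 [ 0.  0. -1.]
40 [ 0.43  0.47 -0.77]
-40 [-0.43 -0.47 -0.77]
t 9.95 tcp [ 0.5361 -0.0214  0.1741] y az 89.92 z [-0.001  0.    -1.   ] q [-0.23  0.01  1.94  0.    1.19 -1.8 ] F [-0.4 -0.2  0. ] open 1.005
   [0.115, -2.104, -0.406, -0.0, -0.0, 1.47]
   [0.115, -2.104, -0.406, 0.0, -0.0, -0.53]
```

View pics/w8.png

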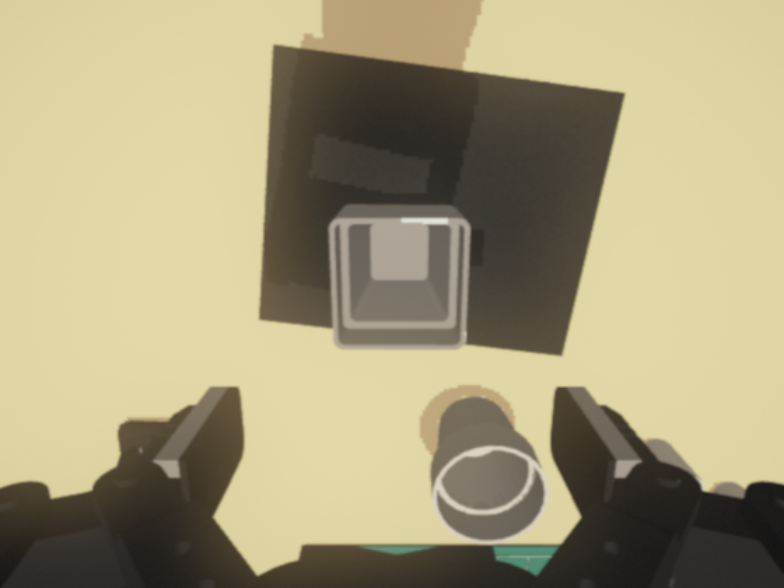

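```bash
python3 -m crank '[[0,-0.15,-0.1,0,0,0.09,1],[0.02,-0.35,-0.2,0,0,0.18,1],[0.03,-0.55,-0.3,0,0,0.27,1],[0.05,-0.75,-0.3,0,0,0.36,1],[0.06,-1,-0.3,0,0,0.45,1],[0.06,-1,-0.3,0,0,0.54,1],[0.06,-1,-0.3,0,0,0.63,1],[0.06,-1,-0.3,0,0,0.72,1],[0.06,-1,-0.3,0,0,0.72,1]]' 30
python3 - <<'E'
from h import *
c=np.array([.518,-.337,.23])
plan((c,Rtool(-42.4)))
E
```

```text
time: 10.85
eef_pos: [0.5262, -0.171, 0.2168]
tcp_rot: [0.536, 0.844, -0.0, -0.002]
contact_force: [-0.6, 1.4, -0.3]
opening: 0.999
t 10.85 tcp [ 0.5262 -0.171   0.2168] y az 25.11 z [-0.004  0.002 -1.   ] q [-0.5   0.01  1.86 -0.    1.28 -0.94] F [-0.6  1.4 -0.3] open 0.999
   [-0.978, -0.519, -0.09, -0.003, -0.001, 0.75]
```

```bash
python3 -m crank '[[-0.2,-0.1,0,0,0,0.09,1],[-0.5,-0.2,-0.05,0,0,0.18,1],[-0.7,-0.3,-0.05,0,0,0.27,1],[-0.8,-0.5,-0.05,0,0,0.36,1],[-0.98,-0.52,-0.05,0,0,0.45,1],[-0.98,-0.52,-0.05,0,0,0.54,1],[-0.98,-0.52,-0.05,0,0,0.63,1],[-0.98,-0.52,-0.05,0,0,0.75,1],[-0.98,-0.52,-0.05,0,0,0.75,1],[-0.98,-0.52,-0.05,0,0,0.75,1]]' 30
python3 - <<'E'
from h import *
p=cam("wrist"); save(p,"w9.png",1.4)
for x in finder.masks_of("tub_fallen",p)[:2]:
    print(x["confidence"],x["extent"]); m=x["pixels"].astype(np.float32)
    b=fit([(p,m)],(.4744,-.385,[.8,.95]),Rfall,.02); print(b.x.round(4),b.fun)
a=b.x[2]; o=np.array([*b.x[:2],.02])
q=[proj(p,(P@Rfall(a).T+o))*1.4 for P in PARTS]; print(q[0].round(),q[1].round())
im=cv2.resize(p["pixels"][:,:,::-1],None,fx=1.4,fy=1.4)
for P in q:
    for i in range(4):
        for j,k in((i,(i+1)%4),(i+4,(i+1)%4+4),(i,i+4)): cv2.line(im,tuple(int(v) for v in P[j]),tuple(int(v) for v in P[k]),(0,0,255),1)
cv2.imwrite("pics/w9f.png",im)
plan()
E
```

```text
time: 11.85
eef_pos: [0.5186, -0.3371, 0.2253]
tcp_rot: [0.914, 0.405, -0.001, -0.001]
contact_force: [0.2, 0.4, -0.1]
opening: 1.001
0.58 [245.7, 157.1, 320.5, 248.6]
[ 0.4745 -0.3866  0.834 ] 0.03435097262263298
[[426. 346.]
 [423. 317.]
 [372. 316.]
 [370. 346.]
 [441. 287.]
 [436. 250.]
 [360. 250.]
 [354. 287.]] [[448. 290.]
 [441. 248.]
 [355. 248.]
 [348. 290.]
 [449. 254.]
 [442. 216.]
 [353. 216.]
 [346. 254.]]
t 11.95 tcp [ 0.5188 -0.3372  0.2259] y az -42.21 z [-0.002  0.002 -1.   ] q [-0.74  0.15  1.7  -0.    1.3  -0.  ] F [0.3 0.1 0.2] open 1.001
```

View pics/w9f.png

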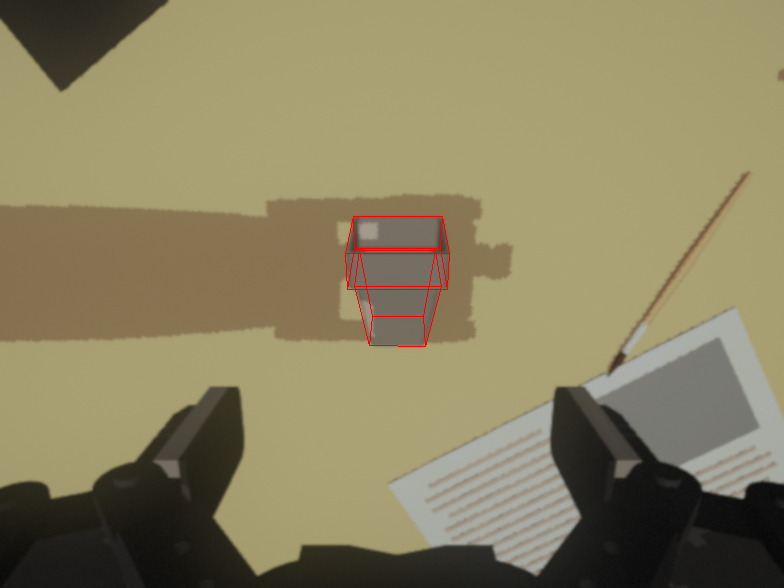

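The overlay matches the fallen tub (rim at (353,216)–(449,254), base at (370,346)). I plan a tilted grasp across its level width.

```bash
python3 - <<'E'
from h import *
c=np.array([.5183,-.3383,.035]); ya=-42.2
T=Rtool(ya,-35); g=c+T[:,2]*.040
print(T[:,2],g)
plan((g-T[:,2]*.08,T),(g,T))
E
```

```text
[-0.3852831  -0.42490806 -0.81915204] [ 0.50288868 -0.35529632  0.00223392]
t 11.95 tcp [ 0.5188 -0.3372  0.2259] y az -42.21 z [-0.002  0.002 -1.   ] q [-0.74  0.15  1.7  -0.    1.3  -0.  ] F [0.3 0.1 0.2] open 1.001
   [0.145, 0.005, 1.054, -0.001, -0.389, 0.0]
   [-0.161, 0.006, 1.491, -0.001, -0.389, 0.0]
```

```bash
python3 -m crank '[[0.05,0,0.1,0,-0.09,0,1],[0.1,0,0.3,0,-0.18,0,1],[0.15,0,0.5,0,-0.27,0,1],[0.15,0,0.7,0,-0.36,0,1],[0.15,0,0.9,0,-0.389,0,1],[0.15,0.005,1,0,-0.389,0,1],[0.15,0.005,1,0,-0.389,0,1]]' 30
python3 - <<'E'
from h import *
c=np.array([.5183,-.3383,.035]); ya=-42.2
T=Rtool(ya,-35); g=c+T[:,2]*.040
plan((g,T))
p=cam("wrist"); save(p,"w10.png",1.4)
p=cam("scene"); save(p,"s10.png",1.4)
E
```

```text
time: 12.65
eef_pos: [0.5332, -0.3206, 0.074]
tcp_rot: [0.872, 0.386, -0.277, 0.119]
contact_force: [0.1, -0.1, -0.5]
opening: 0.999
t 12.65 tcp [ 0.5332 -0.3206  0.074 ] y az -42.32 z [-0.391 -0.421 -0.819] q [-0.46  0.47  1.69 -0.62  1.25  0.56] F [ 0.1 -0.1 -0.5] open 0.999
   [0.023, 0.01, 0.568, -0.004, 0.001, 0.001]
```

View pics/w10.png

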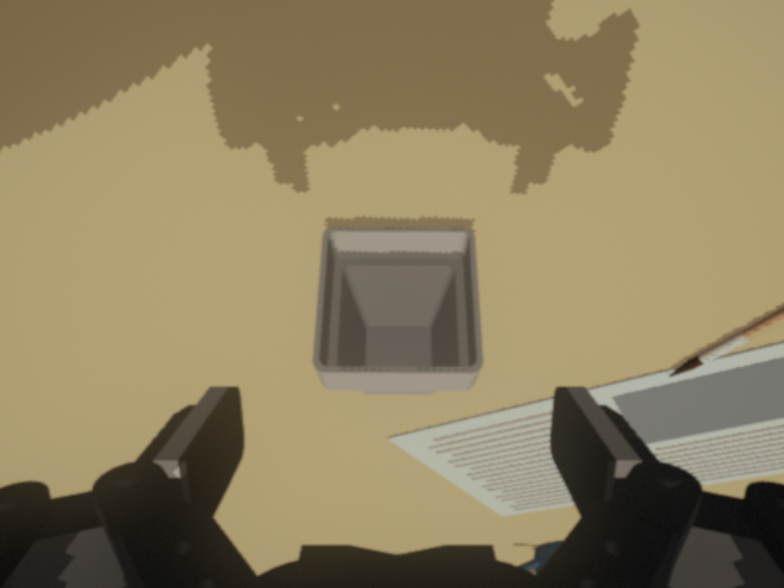

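View pics/s10.png

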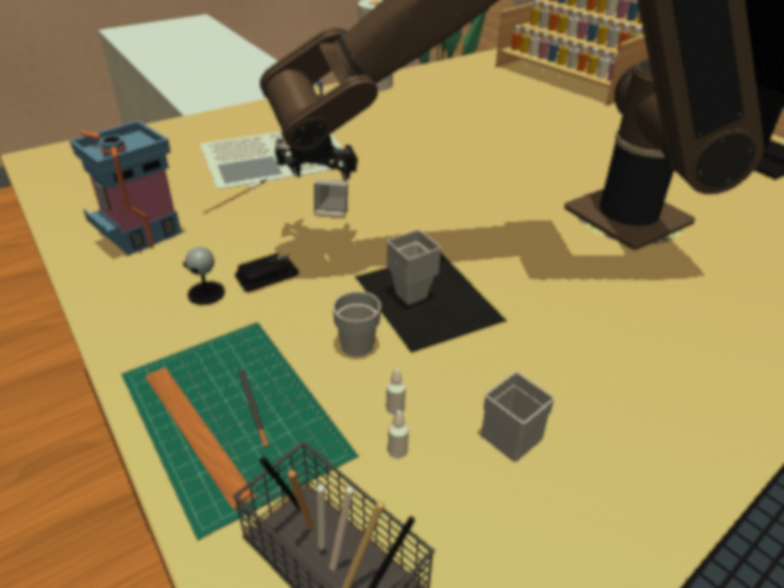

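The wrist view has the collar (315–482 px) centred between the jaws. Advance, then close.

```bash
python3 -m crank '[[0.02,0.005,0.15,0,0,0,1],[0.02,0.005,0.3,0,0,0,1],[0.02,0.005,0.45,0,0,0,1],[0.02,0.005,0.53,0,0,0,1],[0.02,0.005,0.53,0,0,0,1]]' 30
python3 - <<'E'
from h import *
plan()
p=cam("wrist"); save(p,"w11.png",1.4)
E
```

```text
time: 13.25
eef_pos: [0.5056, -0.3552, 0.0111]
tcp_rot: [0.873, 0.384, -0.275, 0.121]
contact_force: [0.3, 0.4, -0.6]
opening: 1.0
t 13.25 tcp [ 0.5056 -0.3552  0.0111] y az -42.51 z [-0.387 -0.423 -0.819] q [-0.52  0.53  1.74 -0.67  1.12  0.59] F [ 0.3  0.4 -0.6] open 1.0
```

View pics/w11.png

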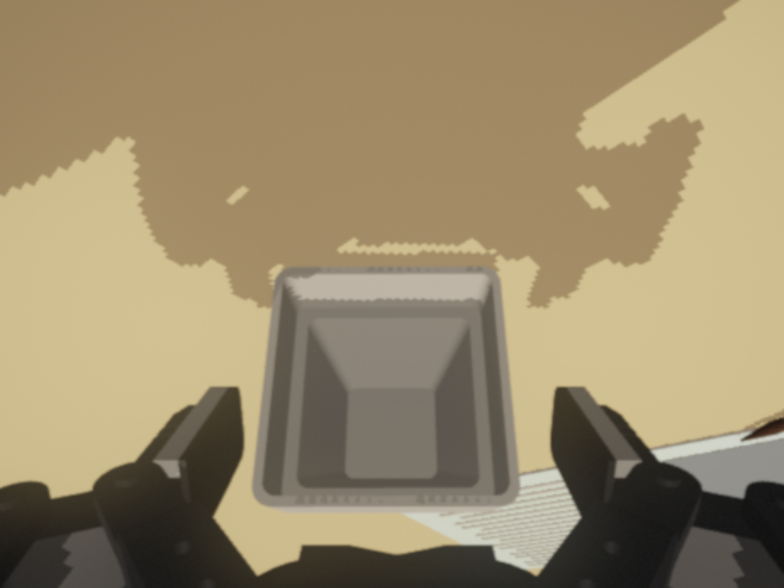

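```bash
python3 - <<'E'
from h import *
s=st(); plan(); R0=R.from_quat(s["tcp_rot"]).as_matrix(); o=np.array([.4745,-.3866,.02]); T=Rfall(.834)
for b in (.038,.05,.07):
  for x in(-.011,0,.011): print(b,x,(T.T@(s["eef_pos"]+R0@[x,0,-b]-o)).round(4))
E
```

```text
t 13.3 tcp [ 0.5066 -0.355   0.0119] y az -42.46 z [-0.386 -0.424 -0.819] q [-0.52  0.53  1.74 -0.67  1.12  0.59] F [ 0.5 -0.4 -0.2] open 1.0
0.038 -0.011 [-0.0156 -0.0025  0.0628]
0.038 0 [-0.0074 -0.0026  0.0702]
0.038 0.011 [ 0.0008 -0.0026  0.0776]
0.05 -0.011 [-0.0236 -0.0025  0.0717]
0.05 0 [-0.0154 -0.0026  0.0791]
0.05 0.011 [-0.0072 -0.0026  0.0865]
0.07 -0.011 [-0.037  -0.0026  0.0866]
0.07 0 [-0.0288 -0.0026  0.094 ]
0.07 0.011 [-0.0206 -0.0027  0.1013]
```

```bash
python3 -m crank '[[-0.03,-0.015,0.05,0,0,0,1],[-0.053,-0.015,0.1,0,0,0,1],[-0.053,-0.015,0.1,0,0,0,1],[-0.053,-0.015,0.1,0,0,0,0.5],[-0.053,-0.015,0.1,0,0,0,0.5],[-0.053,-0.015,0.1,0,0,0,0.5],[-0.053,-0.015,0.1,0,0,0,0.5],[-0.053,-0.015,0.1,0,0,0,0.5]]' 35
python3 - <<'E'
from h import *
plan()
p=cam("wrist"); save(p,"w12.png",1.4)
p=cam("scene"); cv2.imwrite("pics/s12.png",cv2.resize(p["pixels"][90:190,190:290,::-1],(590,590),interpolation=cv2.INTER_CUBIC))
E
```

```text
time: 14.1
eef_pos: [0.4949, -0.3636, 0.003]
tcp_rot: [0.872, 0.385, -0.275, 0.122]
contact_force: [-0.1, -0.3, 1.4]
opening: 0.77
t 14.1 tcp [ 0.4949 -0.3636  0.003 ] y az -42.35 z [-0.386 -0.424 -0.819] q [-0.54  0.53  1.76 -0.68  1.1   0.59] F [-0.1 -0.3  1.4] open 0.77
```

View pics/w12.png

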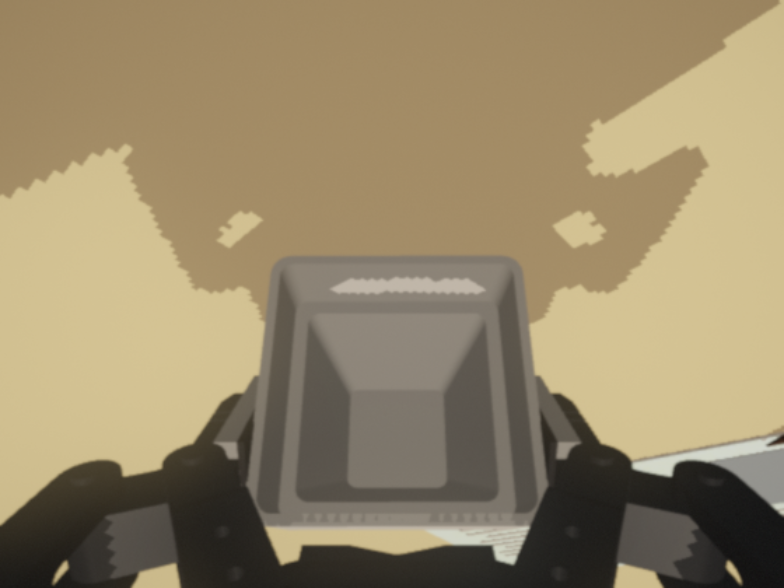

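View pics/s12.png

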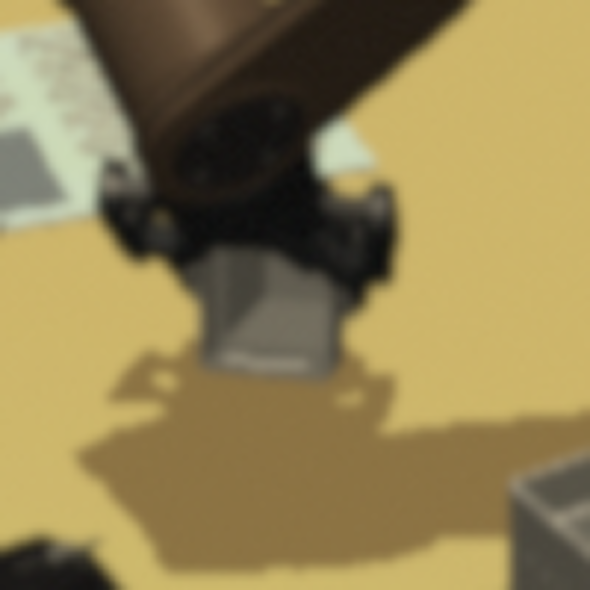

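```bash
cat > up.py <<'E'
from h import *
import json,os
s=st(); R0=R.from_quat(s["tcp_rot"]).as_matrix()
if not os.path.exists("g.json"):
    o=np.array([.4745,-.3866,.02]); T=Rfall(.834)
    o=o+T[:,1]*(T[:,1]@(s["eef_pos"]-o))
    json.dump([(R0.T@T).tolist(),(R0.T@(o-s["eef_pos"])).tolist()],open("g.json","w"))
Rg,og=map(np.array,json.load(open("g.json")))
Tn=R0@Rg; print("tub z now",Tn[:,2].round(3),"orig",(s["eef_pos"]+R0@og).round(4))
# upright target
a=.834
z=np.array([0,0,1.]); y=Rfall(a)[:,1]; Tf=np.stack([np.cross(y,z),y,z],1)
Rt=Tf@Rg.T
for h in (.06,.03,.002):
    plan((np.array([.50,-.345,h])-Rt@og,Rt))
print("tool z final",Rt[:,2].round(3), "lift:"); plan((s["eef_pos"]+[0,0,.06],R0))
E
python3 up.py
```

```text
tub z now [0.655 0.722 0.225] orig [ 0.4742 -0.3864  0.02  ]
t 14.2 tcp [ 0.4949 -0.3636  0.003 ] y az -42.36 z [-0.386 -0.424 -0.819] q [-0.54  0.53  1.76 -0.68  1.1   0.59] F [ 0.7 -0.   2.1] open 0.768
   [-0.096, -0.058, -0.61, 0.002, 0.856, -0.001]
t 14.2 tcp [ 0.4949 -0.3636  0.003 ] y az -42.36 z [-0.386 -0.424 -0.819] q [-0.54  0.53  1.76 -0.68  1.1   0.59] F [ 0.7 -0.   2.1] open 0.768
   [0.019, -0.059, -0.446, 0.002, 0.856, -0.001]
t 14.2 tcp [ 0.4949 -0.3636  0.003 ] y az -42.36 z [-0.386 -0.424 -0.819] q [-0.54  0.53  1.76 -0.68  1.1   0.59] F [ 0.7 -0.   2.1] open 0.768
   [0.126, -0.059, -0.293, 0.002, 0.856, -0.001]
tool z final [ 0.449  0.496 -0.743] lift:
t 14.2 tcp [ 0.4949 -0.3636  0.003 ] y az -42.36 z [-0.386 -0.424 -0.819] q [-0.54  0.53  1.76 -0.68  1.1   0.59] F [ 0.7 -0.   2.1] open 0.768
   [-0.229, 0.0, -0.328, 0.0, 0.0, 0.0]
```

```bash
python3 -m crank '[[-0.1,0,-0.15,0,0,0,0.5],[-0.23,0,-0.33,0,0,0,0.5],[-0.22,0,-0.36,0,0.08,0,0.5],[-0.2,0,-0.39,0,0.17,0,0.5],[-0.19,-0.01,-0.42,0,0.26,0,0.5],[-0.17,-0.02,-0.45,0,0.35,0,0.5],[-0.16,-0.03,-0.48,0,0.44,0,0.5],[-0.14,-0.04,-0.51,0,0.53,0,0.5],[-0.13,-0.05,-0.54,0,0.62,0,0.5],[-0.11,-0.06,-0.57,0,0.71,0,0.5],[-0.1,-0.06,-0.6,0,0.8,0,0.5],[-0.1,-0.06,-0.61,0,0.856,0,0.5]]' 35
python3 up.py
python3 - <<'E'
from h import *
p=cam("wrist"); save(p,"w13.png",1.4)
p=cam("scene"); cv2.imwrite("pics/s13.png",cv2.resize(p["pixels"][90:190,190:290,::-1],(590,590),interpolation=cv2.INTER_CUBIC))
E
```

```text
time: 15.4
eef_pos: [0.5141, -0.3283, 0.0857]
tcp_rot: [0.854, 0.376, 0.33, -0.145]
contact_force: [-0.4, -0.6, -0.3]
opening: 0.771
tub z now [-0.005 -0.002  1.   ] orig [ 0.4984 -0.3456  0.0595]
t 15.4 tcp [ 0.5141 -0.3283  0.0857] y az -42.48 z [ 0.454  0.496 -0.74 ] q [-1.04  0.36  1.86  0.74  1.28 -0.66] F [-0.4 -0.6 -0.3] open 0.771
   [0.01, 0.005, 0.006, 0.002, -0.003, -0.001]
t 15.4 tcp [ 0.5141 -0.3283  0.0857] y az -42.48 z [ 0.454  0.496 -0.74 ] q [-1.04  0.36  1.86  0.74  1.28 -0.66] F [-0.4 -0.6 -0.3] open 0.771
   [-0.124, 0.005, 0.154, 0.002, -0.003, -0.001]
t 15.4 tcp [ 0.5141 -0.3283  0.0857] y az -42.48 z [ 0.454  0.496 -0.74 ] q [-1.04  0.36  1.86  0.74  1.28 -0.66] F [-0.4 -0.6 -0.3] open 0.771
   [-0.25, 0.005, 0.292, 0.002, -0.003, -0.001]
tool z final [ 0.449  0.496 -0.743] lift:
t 15.4 tcp [ 0.5141 -0.3283  0.0857] y az -42.48 z [ 0.454  0.496 -0.74 ] q [-1.04  0.36  1.86  0.74  1.28 -0.66] F [-0.4 -0.6 -0.3] open 0.771
   [0.269, -0.0, -0.296, 0.0, 0.0, 0.0]
```

View pics/w13.png

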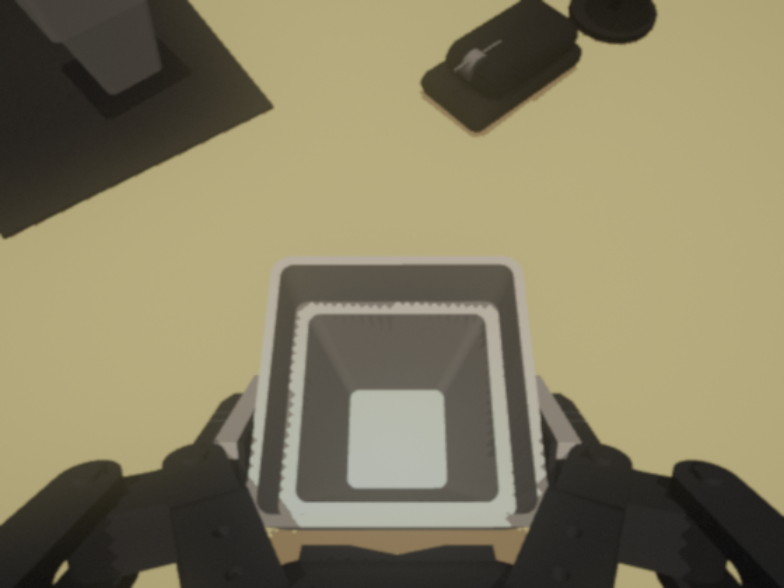

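View pics/s13.png

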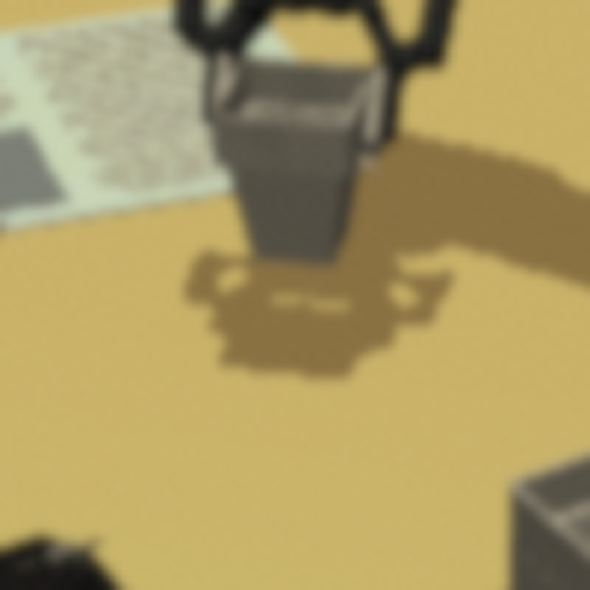

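The tub hangs upright and hasn't slipped in the grip (rim still at 272–545 px). Lower to the desk.

```bash
python3 -m crank '[[-0.08,0,0.09,0,0,0,0.5],[-0.16,0,0.18,0,0,0,0.5],[-0.21,0,0.25,0,0,0,0.5],[-0.24,0,0.28,0,0,0,0.5],[-0.25,0,0.292,0,0,0,0.5],[-0.25,0,0.292,0,0,0,0.5]]' 35
python3 up.py | head -3
```

```text
time: 16.1
eef_pos: [0.5162, -0.3264, 0.0283]
tcp_rot: [0.854, 0.377, 0.328, -0.145]
contact_force: [-0.1, 0.4, -1.2]
opening: 0.769
tub z now [-0.002  0.001  1.   ] orig [ 0.5004 -0.3438  0.0022]
t 16.1 tcp [ 0.5162 -0.3264  0.0283] y az -42.35 z [ 0.451  0.495 -0.743] q [-1.04  0.45  1.87  0.76  1.2  -0.72] F [-0.1  0.4 -1.2] open 0.769
   [0.252, 0.003, -0.291, 0.001, -0.0, 0.0]
```

```bash
python3 -m crank '[[-0.006,0,0.007,0,0,0,0.5],[-0.01,0,0.011,0,0,0,0.5],[-0.01,0,0.011,0,0,0,0.5]]' 35
python3 up.py | head -3
```

```text
time: 16.4
eef_pos: [0.516, -0.327, 0.0267]
tcp_rot: [0.854, 0.377, 0.328, -0.144]
contact_force: [-0.0, -0.6, -0.9]
opening: 0.766
tub z now [-0.003  0.002  1.   ] orig [ 0.5003 -0.3445  0.0006]
t 16.4 tcp [ 0.516  -0.327   0.0267] y az -42.38 z [ 0.452  0.494 -0.743] q [-1.04  0.45  1.87  0.76  1.2  -0.72] F [-0.  -0.6 -0.9] open 0.766
   [0.262, 0.002, -0.297, 0.002, -0.0, 0.001]
```

```bash
python3 -m crank '[[-0.004,0,0.005,0,0,0,0.5],[-0.008,0,0.009,0,0,0,0.5],[-0.008,0,0.009,0,0,0,0.5]]' 35
python3 up.py | head -3
```

```text
time: 16.7
eef_pos: [0.5162, -0.327, 0.0256]
tcp_rot: [0.854, 0.377, 0.329, -0.145]
contact_force: [-2.7, 0.4, 4.8]
opening: 0.77
tub z now [-0.003  0.001  1.   ] orig [ 5.004e-01 -3.444e-01 -5.000e-04]
t 16.7 tcp [ 0.5162 -0.327   0.0256] y az -42.36 z [ 0.452  0.495 -0.742] q [-1.04  0.46  1.87  0.76  1.2  -0.73] F [-2.7  0.4  4.8] open 0.77
   [0.267, 0.001, -0.302, 0.002, -0.001, 0.001]
```

```bash
python3 -m crank '[[0,0,0,0,0,0,1],[0,0,0,0,0,0,1],[0,0,0,0,0,0,1],[0,0,0,0,0,0,1],[0,0,-0.15,0,0,0,1],[0,0,-0.4,0,0,0,1],[0,0,-0.7,0,0,0,1],[0,0,-0.9,0,0,0,1],[0,0,-0.9,0,0,0,1]]' 35
python3 - <<'E'
from h import *
p=cam("wrist"); save(p,"w14.png",1.4)
for x in finder.masks_of("tub_fallen",p)[:1]:
    b=fit([(p,x["pixels"].astype(np.float32))],(.5004,-.3444,[.834,.7]),Rup,0); print(x["confidence"],b.x.round(4),b.fun)
plan((np.array([.5004,-.3444,.19]),Rtool(-42.2)))
p=cam("scene"); save(p,"s14.png",1.4)
E
```

```text
time: 17.6
eef_pos: [0.4551, -0.398, 0.1289]
tcp_rot: [0.855, 0.377, 0.328, -0.14]
contact_force: [0.3, -0.7, 0.6]
opening: 1.003
0.65 [ 0.9144 -0.1358  2.8083] 1.0
t 17.7 tcp [ 0.4549 -0.3937  0.1247] y az -42.42 z [ 0.452  0.494 -0.743] q [-1.18  0.34  1.81  0.66  1.41 -0.69] F [-0.4  1.2 -0.9] open 1.0
   [0.623, 0.003, -0.024, 0.001, -0.467, -0.002]
```

View pics/w14.png

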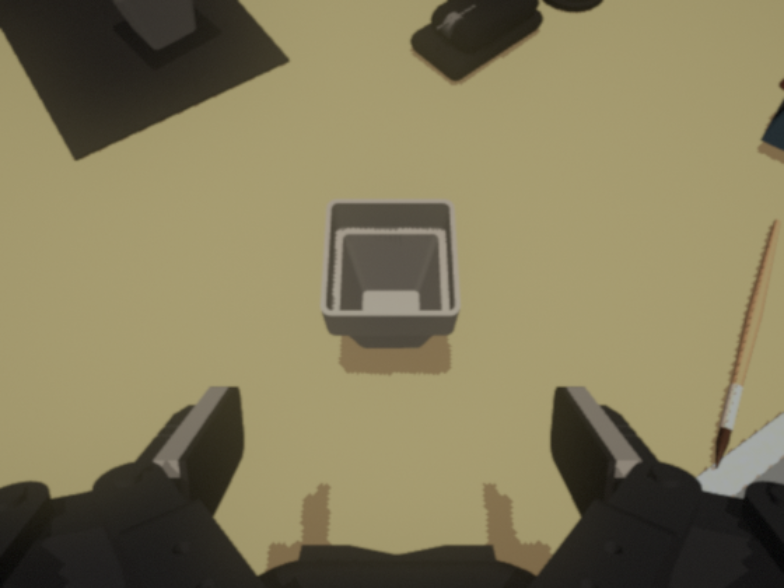

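View pics/s14.png

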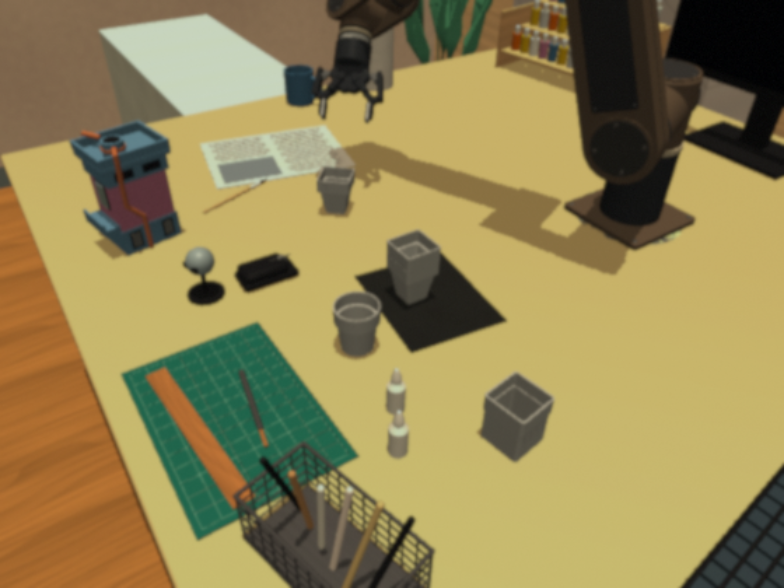

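The tub stands free on the desk (rim 322–460 px). Move to vertical above it.

```bash
python3 -m crank '[[0.15,0,-0.1,0,-0.09,0,1],[0.3,0,-0.15,0,-0.18,0,1],[0.45,0,-0.1,0,-0.27,0,1],[0.6,0,-0.05,0,-0.36,0,1],[0.62,0,-0.02,0,-0.45,0,1],[0.62,0,-0.02,0,-0.467,0,1],[0.62,0,-0.02,0,-0.467,0,1],[0.62,0,-0.02,0,-0.467,0,1]]' 35
python3 - <<'E'
from h import *
p=cam("wrist"); save(p,"w15.png",1.4)
for l in ("tub_fallen","tub_upright"):
  for x in finder.masks_of(l,p)[:2]:
    b=fit([(p,x["pixels"].astype(np.float32))],(.5004,-.3444,[.834,.7]),Rup,0); print(l,x["confidence"],x["extent"],b.x.round(4),b.fun)
plan()
print((proj(p,np.array(sq(.066,.08))@Rup(.834).T+[.5004,-.3444,0])*1.4).round())
E
```

```text
time: 18.55
eef_pos: [0.4993, -0.3434, 0.1872]
tcp_rot: [0.915, 0.404, -0.0, -0.002]
contact_force: [-0.0, 0.1, -0.2]
opening: 1.001
tub_fallen 0.63 [238.6, 155.6, 331.8, 240.4] [ 0.5005 -0.345   0.8324] 0.013421980664134026
t 18.7 tcp [ 0.4991 -0.3449  0.1882] y az -42.51 z [-0.001  0.002 -1.   ] q [-0.77  0.15  1.76  0.    1.23 -0.03] F [-0.1 -0.2  0.2] open 1.0
[[457. 336.]
 [461. 219.]
 [337. 220.]
 [341. 336.]]
```

View pics/w15.png

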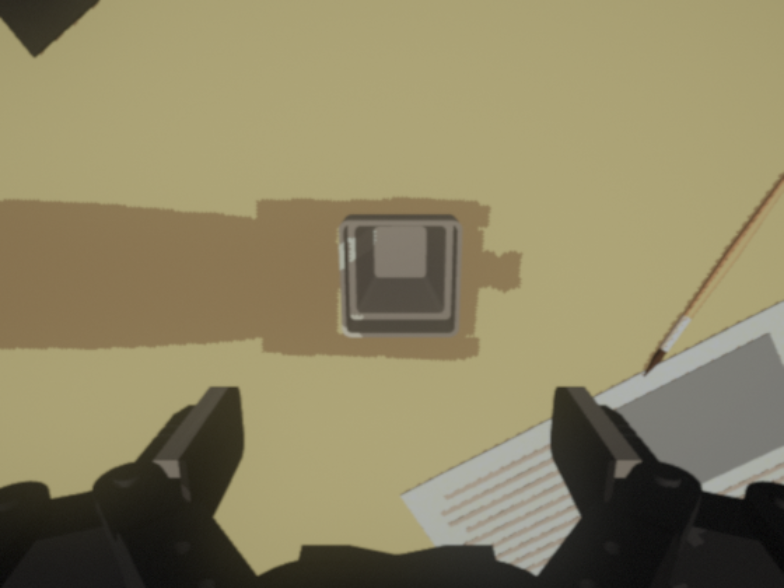

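```bash
python3 - <<'E'
from h import *
plan((np.array([.5005,-.345,.028]),Rtool(-42.3)))
E
```

```text
t 18.7 tcp [ 0.4991 -0.3449  0.1882] y az -42.51 z [-0.001  0.002 -1.   ] q [-0.77  0.15  1.76  0.    1.23 -0.03] F [-0.1 -0.2  0.2] open 1.0
   [0.005, 0.01, 1.068, -0.001, -0.0, -0.002]
```

```bash
python3 -m crank '[[0.005,0.01,0.2,0,0,0,1],[0.005,0.01,0.5,0,0,0,1],[0.005,0.01,0.75,0,0,0,1],[0.005,0.01,0.9,0,0,0,1],[0.005,0.01,1,0,0,0,1],[0.005,0.01,1,0,0,0,1]]' 30
python3 -m crank '[[0,0,0.03,0,0,0,1],[0,0,0.067,0,0,0,1],[0,0,0.067,0,0,0,1],[0,0,0.067,0,0,0,0.5],[0,0,0.067,0,0,0,0.5],[0,0,0.067,0,0,0,0.5],[0,0,0.067,0,0,0,0.5],[0,0,0.067,0,0,0,0.5]]' 30
python3 - <<'E'
from h import *
plan((np.array([.5374,-.1,.185]),Rtool(0)))
p=cam("wrist"); save(p,"w16.png",1.4)
E
```

```text
time: 19.3
eef_pos: [0.4999, -0.3439, 0.0367]
tcp_rot: [0.915, 0.403, -0.001, -0.002]
contact_force: [0.2, 0.4, 0.8]
opening: 1.0
time: 20.1
eef_pos: [0.5023, -0.3447, 0.0303]
tcp_rot: [0.915, 0.404, 0.0, 0.001]
contact_force: [-0.9, 1.1, 5.2]
opening: 0.764
t 20.1 tcp [ 0.5023 -0.3447  0.0303] y az -42.37 z [ 0.001 -0.001 -1.   ] q [-0.77  0.34  1.85  0.    0.95 -0.03] F [-0.9  1.1  5.2] open 0.764
   [1.363, -0.926, -1.032, 0.001, 0.0, -0.471]
```

View pics/w16.png

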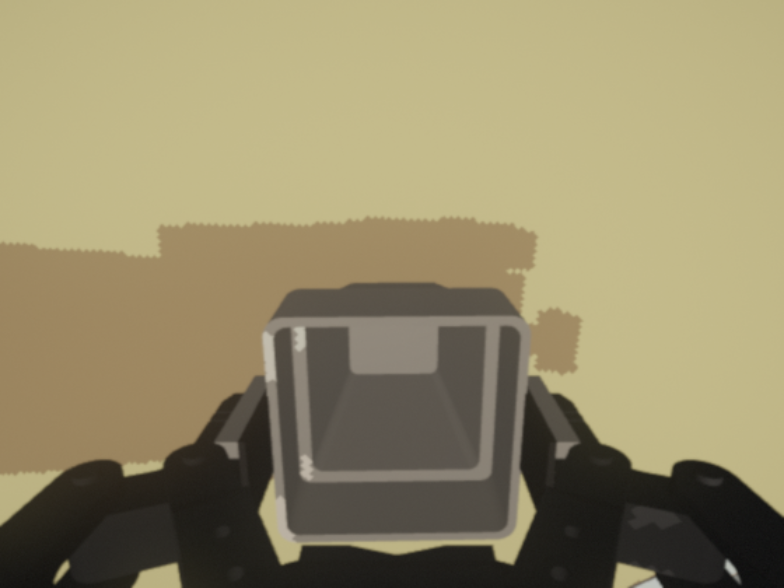

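```bash
python3 -m crank '[[0,0,-0.1,0,0,0,0.5],[0,0,-0.35,0,0,0,0.5],[0,0,-0.6,0,0,0,0.5],[0,0,-0.85,0,0,0,0.5],[0.1,-0.07,-0.97,0,0,-0.05,0.5],[0.3,-0.2,-0.97,0,0,-0.13,0.5],[0.5,-0.35,-0.97,0,0,-0.21,0.5],[0.7,-0.5,-0.97,0,0,-0.29,0.5],[0.9,-0.62,-0.97,0,0,-0.37,0.5],[0.9,-0.62,-0.97,0,0,-0.45,0.5],[0.9,-0.62,-0.97,0,0,-0.475,0.5]]' 30
python3 - <<'E'
from h import *
plan((np.array([.5374,-.055,.175]),Rtool(0)))
E
```

```text
time: 21.25
eef_pos: [0.5241, -0.1805, 0.175]
tcp_rot: [0.703, 0.711, -0.0, 0.0]
contact_force: [0.3, -0.1, -0.4]
opening: 0.762
t 21.25 tcp [ 0.5241 -0.1805  0.175 ] y az 0.69 z [ 0. -0. -1.] q [-0.51  0.05  1.9  -0.    1.19 -0.53] F [ 0.3 -0.1 -0.4] open 0.762
   [0.836, 0.098, 0.0, 0.0, 0.0, 0.008]
```

```bash
python3 -m crank '[[0.15,0.05,0,0,0,0.008,0.5],[0.4,0.09,0,0,0,0.008,0.5],[0.65,0.09,0,0,0,0.008,0.5],[0.8,0.095,0,0,0,0.008,0.5],[0.836,0.098,0,0,0,0.008,0.5],[0.836,0.098,0,0,0,0.008,0.5]]' 30
python3 - <<'E'
from h import *
p=cam("wrist"); save(p,"w17.png",1.4); s=st(); plan()
cv2.imwrite("pics/w17c.png",cv2.resize(p["pixels"][140:250,180:390,::-1],None,fx=3.8,fy=3.8,interpolation=cv2.INTER_CUBIC))
R0=R.from_quat(s["tcp_rot"]).as_matrix()
f=lambda X:((proj(p,X)-[180,140])*3.8).round().tolist()
print("stack rim",f(np.array(sq(.066,.109))+[.5372,-.0218,0]))
print("held rim",f(np.array(sq(.066,s["eef_pos"][2]+.0497))+[*s["eef_pos"][:2],0]))
E
```

```text
time: 21.85
eef_pos: [0.538, -0.056, 0.175]
tcp_rot: [0.709, 0.706, -0.0, 0.0]
contact_force: [-0.1, 0.1, -1.1]
opening: 0.767
t 21.9 tcp [ 0.538  -0.0568  0.1749] y az -0.32 z [ 0.    -0.001 -1.   ] q [-0.29  0.02  1.93 -0.    1.19 -0.29] F [ 0.3  0.3 -1. ] open 0.764
stack rim [[197.0, 278.0], [575.0, 276.0], [588.0, -116.0], [178.0, -114.0]]
held rim [[71.0, 922.0], [708.0, 920.0], [751.0, 315.0], [20.0, 318.0]]
```

View pics/w17c.png

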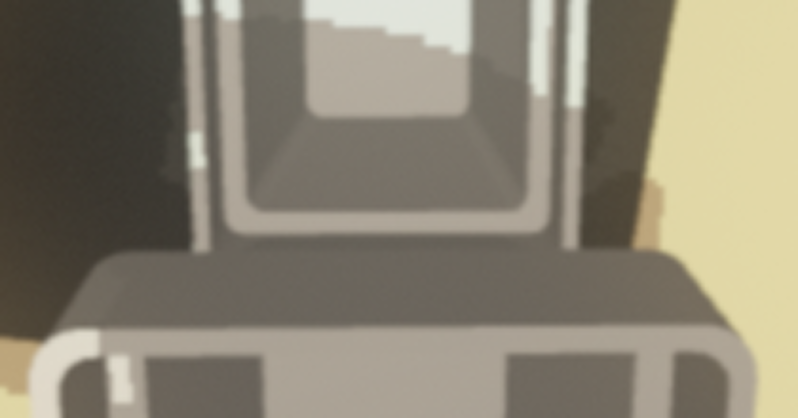

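View pics/w17.png

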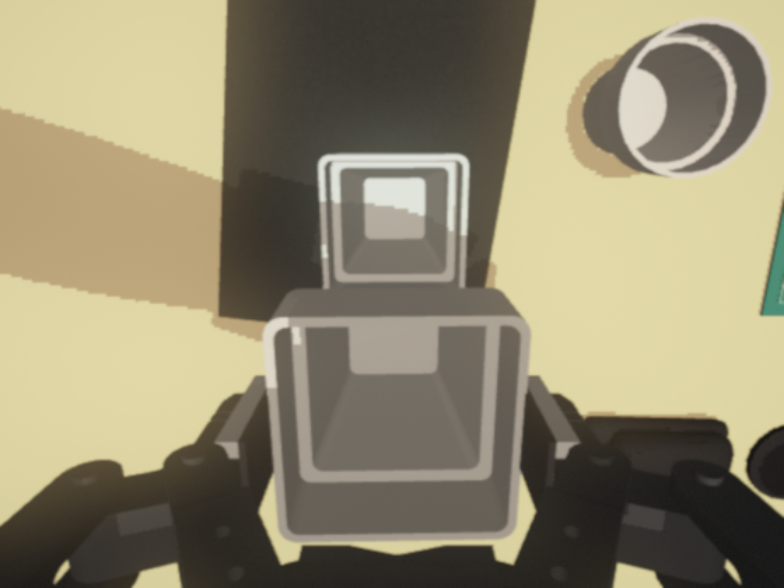

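The stack rim fits (.5372, −.0218) at z = .109 exactly. The held tub sits about 1.3 mm towards −y of the TCP, so I correct for that and descend most of the way.

```bash
python3 -m crank '[[0.12,-0.007,0,0,0,-0.004,0.5],[0.242,-0.007,0,0,0,-0.004,0.5],[0.242,-0.007,0,0,0,-0.004,0.5],[0.242,-0.007,0.15,0,0,-0.004,0.5],[0.242,-0.007,0.3,0,0,-0.004,0.5],[0.242,-0.007,0.42,0,0,-0.004,0.5],[0.242,-0.007,0.5,0,0,-0.004,0.5],[0.242,-0.007,0.53,0,0,-0.004,0.5],[0.242,-0.007,0.53,0,0,-0.004,0.5]]' 30
python3 - <<'E'
from h import *
p=cam("wrist"); save(p,"w18.png",1.4); s=st(); plan()
cv2.imwrite("pics/w18c.png",cv2.resize(p["pixels"][170:250,180:390,::-1],None,fx=3.8,fy=3.8,interpolation=cv2.INTER_CUBIC))
f=lambda X:((proj(p,X)-[180,170])*3.8).round().tolist()
print("stack rim",f(np.array(sq(.066,.109))+[.5372,-.0218,0]))
print("held rim",f(np.array(sq(.066,s["eef_pos"][2]+.0497))+[*s["eef_pos"][:2],0]))
E
```

```text
time: 22.8
eef_pos: [0.5371, -0.0209, 0.0949]
tcp_rot: [0.707, 0.707, -0.0, -0.0]
contact_force: [-0.1, -0.6, -0.2]
opening: 0.764
t 22.85 tcp [ 0.5376 -0.0208  0.0957] y az -0.01 z [ 0.001 -0.    -1.   ] q [-0.23  0.1   2.   -0.    1.04 -0.23] F [-0.3 -0.4 -0.2] open 0.766
stack rim [[131.0, 607.0], [648.0, 607.0], [677.0, 105.0], [100.0, 105.0]]
held rim [[72.0, 806.0], [713.0, 806.0], [760.0, 195.0], [23.0, 196.0]]
```

View pics/w18c.png

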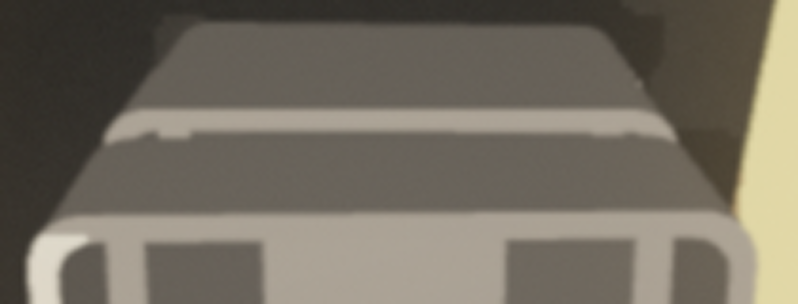

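```bash
python3 - <<'E'
from h import *
im=cv2.imread("pics/w18.png"); im=im[280:588,220:580]; cv2.imwrite("pics/w18d.png",cv2.resize(im,None,fx=1.9,fy=1.9,interpolation=cv2.INTER_CUBIC))
E
```

```text
(no output)
```

View pics/w18d.png

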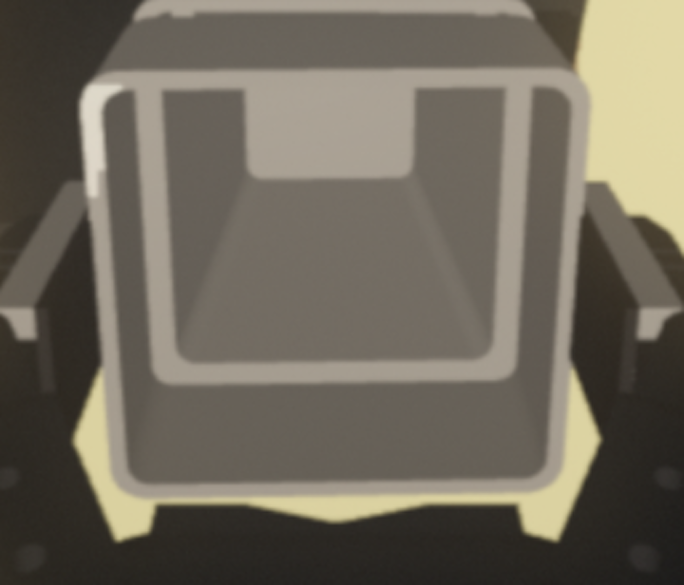

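```bash
python3 - <<'E'
from h import *
from scipy.optimize import least_squares
p=cam("wrist"); s=st(); plan()
px=np.array([[82,77],[590,70],[563,492],[110,499]])/1.9+[220,280]; px/=1.4
# far = +y ; left = -x
P=np.array([[-.033,.033,0],[.033,.033,0],[.033,-.033,0],[-.033,-.033,0]])
r=least_squares(lambda v:(proj(p,P@Rup(v[3]).T+v[:3])-px).ravel(),[.537,-.021,.146,0])
print(r.x.round(4),r.fun.round(1)); print("rim z rel TCP",r.x[2]-s["eef_pos"][2],"off",r.x[:2]-s["eef_pos"][:2])
E
```

```text
t 22.9 tcp [ 0.538  -0.0207  0.0963] y az -0.0 z [ 0.002 -0.001 -1.   ] q [-0.23  0.1   2.   -0.    1.04 -0.23] F [-0.4  0.2 -0.1] open 0.763
[ 0.5383 -0.023   0.146   0.0075] [-1.4 -0.7  0.2  0.5 -0.6  0.9  1.9 -0.7]
rim z rel TCP 0.04978311619027957 off [ 0.00028507 -0.00226429]
```

```bash
python3 -m crank '[[0.007,-0.007,0,0,0,0.004,0.5],[0.007,-0.007,0,0,0,0.004,0.5],[0.007,-0.007,0.02,0,0,0.004,0.5],[0.007,-0.007,0.04,0,0,0.004,0.5],[0.007,-0.007,0.055,0,0,0.004,0.5],[0.007,-0.007,0.062,0,0,0.004,0.5],[0.007,-0.007,0.062,0,0,0.004,0.5]]' 30
python3 - <<'E'
from h import *
plan()
p=cam("wrist")
cv2.imwrite("pics/w19c.png",cv2.resize(p["pixels"][170:250,180:390,::-1],None,fx=3.8,fy=3.8,interpolation=cv2.INTER_CUBIC))
E
```

```text
time: 23.6
eef_pos: [0.5361, -0.0191, 0.0857]
tcp_rot: [0.709, 0.705, -0.0, -0.0]
contact_force: [0.4, 0.8, -1.4]
opening: 0.765
t 23.6 tcp [ 0.5361 -0.0191  0.0857] y az -0.35 z [-0.  0. -1.] q [-0.22  0.11  2.01 -0.    1.02 -0.22] F [ 0.4  0.8 -1.4] open 0.765
```

View pics/w19c.png

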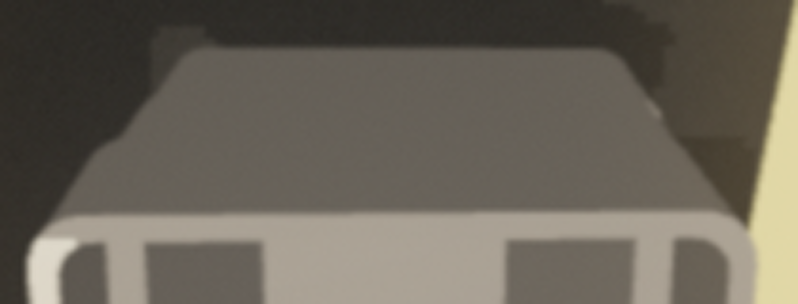

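```bash
python3 -m crank '[[0,0.004,0.005,0,0,-0.003,0.5],[0,0.004,0.01,0,0,-0.003,0.5],[0,0.004,0.015,0,0,-0.003,0.5],[0,0.004,0.015,0,0,-0.003,0.5]]' 30
python3 -c "
from h import *
plan()"
```

```text
time: 24.05
eef_pos: [0.5381, -0.0193, 0.0852]
tcp_rot: [0.708, 0.707, 0.001, 0.001]
contact_force: [1.4, 0.7, 3.8]
opening: 0.768
t 24.05 tcp [ 0.5381 -0.0193  0.0852] y az -0.08 z [ 0.003 -0.    -1.   ] q [-0.22  0.12  2.01  0.    1.02 -0.22] F [1.4 0.7 3.8] open 0.768
```

```bash
python3 -m crank '[[0,0,0.006,0,0,0,0.5],[0,0,0.01,0,0,0,0.5],[0,0,0.01,0,0,0,0.5]]' 30
python3 - <<'E'
from h import *
plan()
p=cam("wrist"); save(p,"w20.png",1.4)
E
```

```text
time: 24.35
eef_pos: [0.5383, -0.0194, 0.0852]
tcp_rot: [0.708, 0.707, 0.001, 0.001]
contact_force: [-1.8, 0.7, 11.5]
opening: 0.766
t 24.35 tcp [ 0.5383 -0.0194  0.0852] y az -0.08 z [ 0.003 -0.001 -1.   ] q [-0.22  0.12  2.01  0.    1.02 -0.22] F [-1.8  0.7 11.5] open 0.766
```

View pics/w20.png

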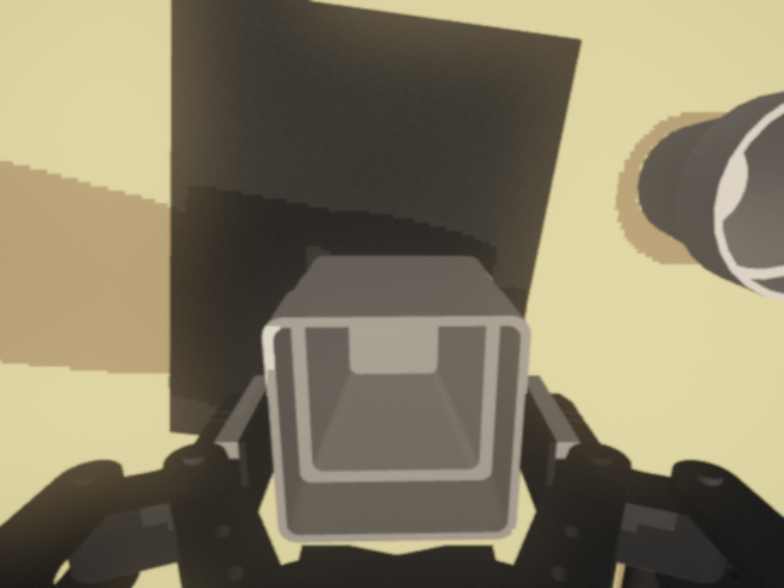

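It's firmly seated: 11.5 N at z = .0852 with no give, and the collars are flush. Ease off, release and withdraw.

```bash
python3 -m crank '[[0,0,-0.018,0,0,0,0.5],[0,0,-0.018,0,0,0,1],[0,0,-0.018,0,0,0,1],[0,0,-0.018,0,0,0,1],[0,0,-0.018,0,0,0,1],[0,0,-0.15,0,0,0,1],[0,0,-0.4,0,0,0,1],[0,0,-0.7,0,0,0,1],[0,0,-1,0,0,0,1],[0,0,-1,0,0,0,1]]' 30
python3 - <<'E'
from h import *
p=cam("wrist"); save(p,"w21.png",1.4); plan()
c=[.5372,-.0218,0]
im=cv2.imread("pics/w21.png")
for z,col in((.135,(0,0,255)),(.083,(255,0,0))):
    q=(proj(p,np.array(sq(.066,z))+c)*1.4); print(z,q.round().tolist())
p2=cam("scene"); save(p2,"s21.png",1.4)
print("scene rim135",(proj(p2,np.array(sq(.066,.135))+c)*1.4).round().tolist())
E
```

```text
time: 25.4
eef_pos: [0.5408, -0.02, 0.2406]
tcp_rot: [0.708, 0.707, 0.004, 0.006]
contact_force: [0.2, 0.2, 0.9]
opening: 1.002
t 25.45 tcp [ 0.539  -0.0197  0.2368] y az -0.07 z [ 0.008 -0.002 -1.   ] q [-0.22 -0.05  1.88 -0.    1.3  -0.22] F [-0.   0.3 -0.1] open 1.001
0.135 [[329.0, 339.0], [445.0, 338.0], [448.0, 221.0], [324.0, 222.0]]
0.083 [[337.0, 310.0], [437.0, 309.0], [439.0, 209.0], [334.0, 209.0]]
scene rim135 [[419.0, 214.0], [386.0, 225.0], [409.0, 245.0], [443.0, 232.0]]
```

View pics/w21.png

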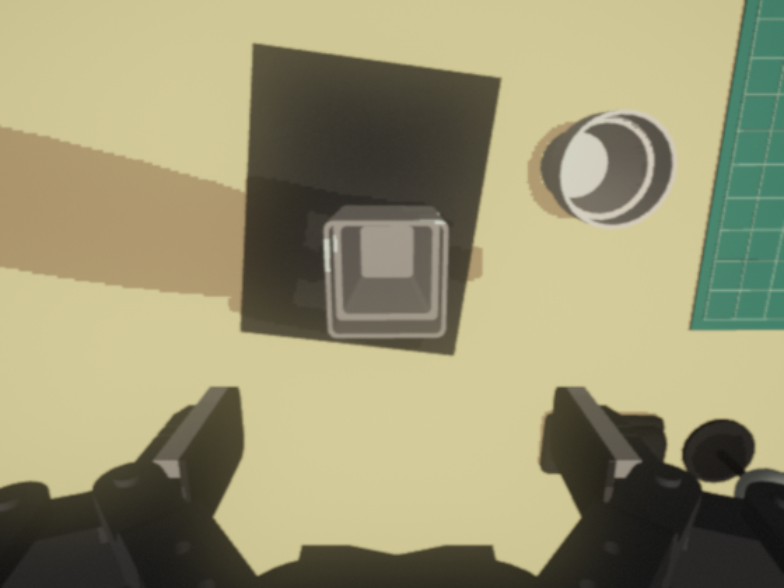

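View pics/s21.png

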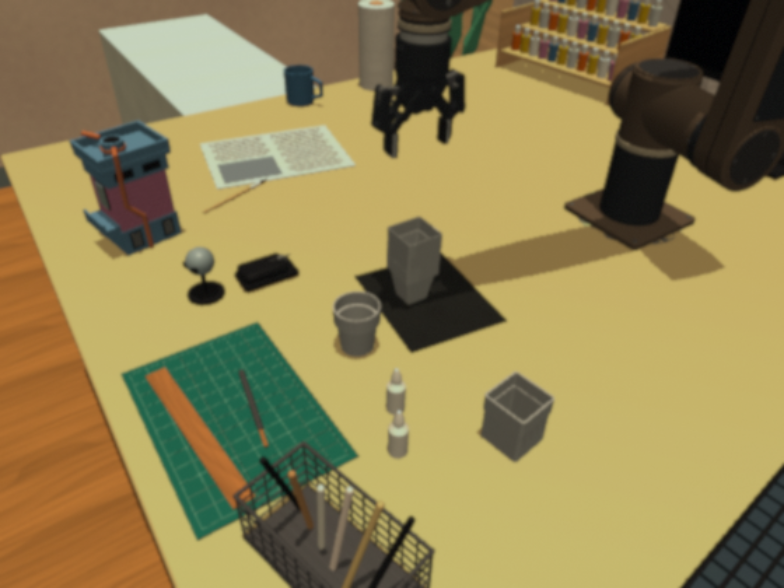

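The rim of the stack sits at (324–448, 221)–(329–445, 338) px, as predicted for z = .135. The pots, bottles and mouse are at their original pixels. Hand in.

```bash
python3 -m crank '[[0,0,0,0,0,0,1],[0,0,0,0,0,0,1],[0,0,0,0,0,0,1]]'; python3 -c "
from plant import ticket
print(ticket.sign_off())"
```

```text
time: 25.8
eef_pos: [0.5359, -0.019, 0.2303]
tcp_rot: [0.708, 0.707, -0.001, -0.001]
contact_force: [0.4, -0.5, 0.3]
opening: 0.998
the job is handed in; nothing more can be done
None
```

The three tubs are in one nested stack on the mat, and the job is handed in at 25.8 s of the 54 s allowed.

**What I did:** I nested the upright tub into the mat tub first. I then stood the fallen tub up on the desk, let go, took it again from above by its collar and nested it on top.

**Last checks:**
- **Seating:** both tubs stopped at the computed heights and pressed firm (about 11 N) with no further give. The finished rim matched the height for a fully home stack (0.135 m) to 1–2 px in the wrist view, and looked right in the scene view.
- **Bottom tub:** it stayed at about (0.537, −0.022), where it started.
- **Everything else:** both pots, the bottles and the mouse look unmoved in the scene picture; I checked this by eye.

**What disagreed or failed:**
- **Fingertip position:** in the pictures the fingertips stood about 35–40 mm behind the reported TCP, not at it. My first close on the upright tub was above the rim and missed it without touching. I corrected this by gripping lower.
- **Mask fit:** one fit of the freshly stood tub failed. I repeated it from straight above and it agreed to 1 mm.

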